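# Untwist a tight jar cap in a bench brace

### The job

Stand the closed blue jar squarely down in the square well of the wooden brace, so that it cannot turn, and there twist its tight steel cap anticlockwise (seen from above) about 60 degrees until it comes free. Then lift the cap straight off, leaving the jar upright in the brace, and finish still holding the cap level in the gripper, centred two to four centimetres above the mouth of the jar. Leave the other things on the worktop alone.

Things in the scene. Friction and masses are not known exactly. Their poses are not given: they have to be found in the camera images.
- jar_center (a point): The jar, loose, 0.4 kg: square blue stoneware, white band; body 60 x 60 mm, 56 mm tall (lowest 6 mm only 55 mm square), then a round white neck, 36 mm diameter, up to 84 mm above the foot. This point lies on its axis, 45 mm above its foot; x and y square to its sides, z up. Unbraced, it spins with the tight cap.
- cap_center (a point): Centre (half-way up) of the ribbed round steel cap, 56 mm diameter, 24 mm tall, open below, z up. On the closed jar it is 33 mm above the jar's point; the cap spans 66 to 90 mm above the foot, 10 mm clear above the square body, its x along the jar's x (0 to 4 degrees anticlockwise of it), its red dot over the dot on the jar's shoulder (-x side).
- brace: The brace, fixed, place and yaw vary: wooden block 98 x 98 x 34 mm, open square well 66 x 66 mm (3 mm play each side of the jar), well floor 8 mm above the worktop. Origin under its centre, x and y square to the well. The jar fits in any quarter turn, its point then 53 mm above this origin; it can turn some 6 degrees in the well before it is stopped.
- cap: The cap, loose, 0.06 kg, origin at its lower edge. Three tabs lock under lugs on the neck, so the jar can be carried by it. Clockwise it is stopped at once; anticlockwise it rubs (up to 0.8 N m), is free from 32 degrees past the jar's x and meets a stop at about 85: 60 is the middle. Its lower edge clears the neck when it has risen 22 mm.
- jar: The same jar, origin at the centre of its foot. A sprung rubber ring in its mouth pushes the closed cap up with 20 N and lifts it 3 mm once it is free.
- dotted_mug: White mug with dark dots, 82 x 117 x 91 mm, loose bystander on the left; origin under its centre.
- spice: Spice jar, 41 mm diameter, 105 mm tall, loose bystander on the right; origin under its centre.
- onion: Red onion, about 82 mm, loose bystander on the right; origin under its centre.
- lemon: Yellow lemon, 78 x 55 x 56 mm, loose bystander on the left; origin under its centre.
There are look-alikes about, which are no part of the job. Of the things that look like the cap, the smallest one is meant.

How it is judged:
On the way, in this order (a step that is already met when the one before it is completed fails the run):
1. the jar stands down in the well of the brace, its cap still locked on (x of jar_center in the frame of brace between -0.007 and 0.007 m and y of jar_center in the frame of brace between -0.007 and 0.007 m and z of jar_center in the frame of brace below 0.058 m and angle between jar_center's own z axis and vertical below 0.08 rad and distance between cap_center and jar_center below 0.036 m and angle between the x axis of cap_center and the x axis of jar_center, either way round below 0.4 rad), for 0.2 s.
2. the cap is turned free (30 degrees or more) on the jar while the jar is in the brace (x of jar_center in the frame of brace between -0.007 and 0.007 m and y of jar_center in the frame of brace between -0.007 and 0.007 m and z of jar_center in the frame of brace below 0.058 m and angle between jar_center's own z axis and vertical below 0.08 rad and distance between cap_center and jar_center below 0.042 m and angle between the x axis of cap_center and the x axis of jar_center, either way round above 0.52 rad), for 0.1 s.
At the end, for the whole second after the job is handed in: The jar stands on the floor of the brace's well (within 7 mm of centre, upright within 0.08 rad); the gripper holds the cap level within 0.2 rad, off the jar, within 20 mm of its axis and 24 to 80 mm above its closed place (lower edge 6 to 62 mm above the mouth); nothing else carries it (x of jar_center in the frame of brace between -0.007 and 0.007 m and y of jar_center in the frame of brace between -0.007 and 0.007 m and z of jar_center in the frame of brace below 0.058 m and angle between jar_center's own z axis and vertical below 0.08 rad and horizontal distance between cap_center and jar_center below 0.02 m and z of cap_center in the frame of jar_center between 0.057 and 0.113 m and angle between cap_center's own z axis and vertical below 0.2 rad and contact force between the fingers and cap above 1 N and contact force between cap and jar below 0.1 N); the arm keeps its last pose, push and grip.
It fails at once if the dotted mug is pushed aside by more than 3 cm (distance of dotted_mug from where it was at the start of the episode above 0.03 m).
It fails at once if the spice jar is pushed aside by more than 3 cm (distance of spice from where it was at the start of the episode above 0.03 m).
It fails at once if the onion is pushed aside by more than 3 cm (distance of onion from where it was at the start of the episode above 0.03 m).
It fails at once if the lemon is pushed aside by more than 3 cm (distance of lemon from where it was at the start of the episode above 0.03 m).
It fails at once if the jar is tipped over (angle between jar_center's own z axis and vertical above 0.6 rad).
It also fails if it takes over 48 s, if anything falls off the work surface, if the arm or the gripper's body presses on something with over 40 N, if the wrist force passes 120 N, or if a joint passes its speed limit or range.

### The arm

A 6-joint arm with a two-finger parallel gripper is mounted at the origin on a cart in front of the work surface, level with it; the furniture and walls round the work are solid. World frame = base frame: x ahead of the robot, y to its left, z up, the work surface at z = 0. Lengths are in m, angles in rad, forces in N, time in s.
With the tool pointing down it reaches from about 0.3 to 0.775 m from the base axis. Payload 14.6 kg.
Tool frame: the origin (TCP) lies at the very end of the fingers, on their centre line; the grasp point (between the pads) lies 19 mm behind it; x points along the fingers, z is the direction in which the jaws open and shut, and the axes are right-handed (so a half turn about x gives the same grasp; the last joint's range is limited). The gripper opens to 94 mm and grips with 3 to 60 N. Pads are 16 mm wide; open, the fingers measure 119 mm over their backs; the gripper's body (75 mm by 177 mm) begins 78 mm behind the grasp point.
Start: joints at [-1.181, 0.3, 1.521, -0, 1.321, -0.067], TCP at [0.243, -0.494, 0.166] pointing down, gripper open.
Joint ranges: [-3.03, 3.03], [-0.79, 2.21], [0.23, 2.52], [-1.04, 4.18], [0, 3.07], [-2.55, 2.55]. Speed limits (rad/s): [2.22, 2.22, 2.57, 3.14, 3.14, 3.14].

### API

Orientations are given as [roll, pitch, yaw] about the fixed x, y, z axes, in that order (R = Rz(yaw) Ry(pitch) Rx(roll)).
In Python, from station import ctrl gives the robot as it stands. The module is installed in compiled form; this text tells all that it offers.
- The arm moves only by the tool servo_tool, never from a script. Its argument "motion" is one flat list of numbers, 4 for each row, row after row: the shift along the tool's x, y, z in mm, then the turn about the tool's x in degrees. In form: [dx, dy, dz, roll, dx, dy, dz, roll, ...]. A call has 1 to 20 rows; each row is the pose to reach, as a shift and turn from the pose commanded when the call began, along the tool's axes at that moment; what a row does not reach only later rows make up. A row lasts 1/8 s, in which the tool goes at most 62.5 mm and 10.7 degrees, less where a joint would pass 70% of its speed; a pose out of reach is approached as far as the arm can. A call with a gripper value outside its range is refused whole. "gripper" is the opening, from 0 (shut) to 1 (fully open), set as the call begins (left out, the last holds). The fingers move at their own pace and stop on an object; "force" is the grip in N (left out, the last holds). Time passes only in rows, so rows that repeat a pose let the fingers close. It gives the time, the measured TCP pose, the force and the opening at its end, in the units of the state.
- ctrl.get_obs(): the state, without advancing time (a new reading comes with each control period).
- ctrl.camera(name): name is "scene" or "top" or "wrist"; returns a dict with "color" (400x640x3 uint8, red, green, blue), "z_map" (400x640 float32, m along the optical axis (not along the pixel's ray), 0 where there is no reading), "fx", "fy", "cx", "cy" (pixels), "rvec" (rotation vector, rad) and "tvec" (3), from world to camera coordinates, as OpenCV has them. Camera axes: x right, y down, z forward; pixel columns grow to the right and rows downward; lengths in m; the calibration is good to about 2 mm. The wrist camera is an equidistant fisheye: a pixel r from the principal point sees the ray r / f radians off the axis. A picture is of the moment at which its call begins.
- ctrl.hand_in(): hands the job in, once; it reports no verdict.
The state is a dict: "time_s": time; "qpos": joint angles; "joint_vel": joint speeds; "tau": joint torques, N m; "ee_pos": TCP position; "eef_rot": TCP orientation; "force": force on the tool from outside, world axes, zero at the start; "moment": the same for the moment, N m; "grip_width": finger opening in m.
Only numpy, scipy, OpenCV 4.12 (cv2) and the standard library are available. Lean on these libraries where they do the work, as an engineer would, in place of code of your own. Each camera call takes 0.05 s, during which the arm holds its last target.

## Working session

There is one attempt and no reset: what is moved stays moved. The work goes in short steps, Python scripts to look and compute and a tool call to move; the robot and the scene stay as the last step left them, time stands still between calls to the robot, and variables do not carry over. Pictures are saved under pics/ and viewed, and the job is handed in when it is done.

Besides the shell and the picture viewer there is one more tool, called after "Request:" as name(argument=value, ...) on one line, values as JSON. servo_tool: Moves the arm, as the interface text tells. Its arguments: {"type":"object","properties":{"motion":{"type":"array","items":{"type":"number"}},"gripper":{"type":"number"},"force":{"type":"number"}},"required":["motion"]}

```bash
ls; mkdir -p pics
cat > h.py <<'E'
import numpy as np, cv2
from station import ctrl
def cam(n):
    c=ctrl.camera(n); R,_=cv2.Rodrigues(np.array(c["rvec"],float).reshape(3,1)); c["R"]=R; c["t"]=np.array(c["tvec"],float).ravel(); return c
def save(c,p): cv2.imwrite("pics/"+p,c["color"][:,:,::-1])
def ray(c,u,v,fish=False):
    x=(u-c["cx"])/c["fx"]; y=(v-c["cy"])/c["fy"]
    if fish:
        r=np.hypot(x,y); s=np.sin(r)/r if r>1e-9 else 1; d=np.array([x*s,y*s,np.cos(r)])
    else: d=np.array([x,y,1.])
    return -c["R"].T@c["t"], c["R"].T@d
def onplane(c,u,v,z,fish=False):
    o,d=ray(c,u,v,fish); return o+d*(z-o[2])/d[2]
def cloud(c):
    h,w=c["z_map"].shape; u,v=np.meshgrid(np.arange(w),np.arange(h)); z=c["z_map"]
    P=np.stack([(u-c["cx"])/c["fx"]*z,(v-c["cy"])/c["fy"]*z,z],-1)
    return (P-c["t"])@c["R"]
E
python3 - <<'E'
from h import *
for n in("scene","top","wrist"):
    c=cam(n); save(c,n+"0.png"); print(n,c["fx"],c["cx"],c["cy"],-c["R"].T@c["t"]); np.savez("pics/"+n+"0.npz",**c)
print(ctrl.get_obs())
E
```

```text
pics
scene 412.2037904169182 324.6834336973005 205.93289899337552 [-0.18860963  0.55279291  0.9658836 ]
top 493.1335772214114 315.66967789710014 199.71450336173248 [0.32251291 0.00313228 1.47960218]
wrist 309.70691628693146 316.97116724888895 199.66824149039147 [ 0.31939222 -0.45556969  0.38522671]
{'time_s': 0.15, 'qpos': array([-1.18060483e+00,  3.00368154e-01,  1.52141204e+00,  8.00054616e-06,
        1.32066276e+00, -6.65976426e-02]), 'joint_vel': array([ 0.00013076, -0.00199831, -0.00049363,  0.00118935, -0.00038622,
       -0.00138628]), 'tau': array([ 5.45196035e-04, -5.31960869e+01, -3.52819598e+01,  7.07945181e-02,
        2.36212474e-02, -6.32434444e-05]), 'ee_pos': array([ 0.24250692, -0.49341166,  0.16521432]), 'eef_rot': array([3.06588098, 1.56994599, 1.95187181]), 'force': array([-0.82139389, -0.26895005,  0.29404462]), 'moment': array([-0.01253991, -0.02911153,  0.05850536]), 'grip_width': 0.09415213490301402}
```

View pics/scene0.png

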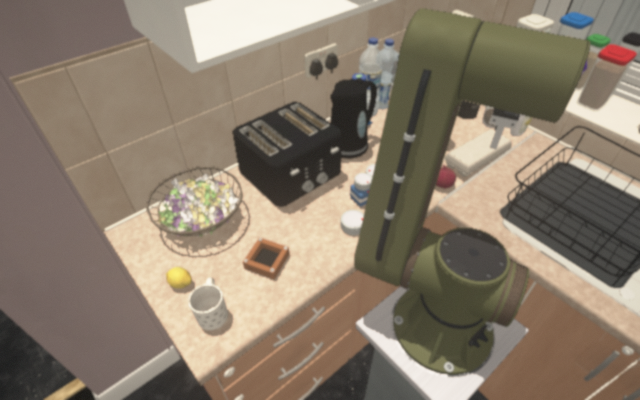

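View pics/top0.png

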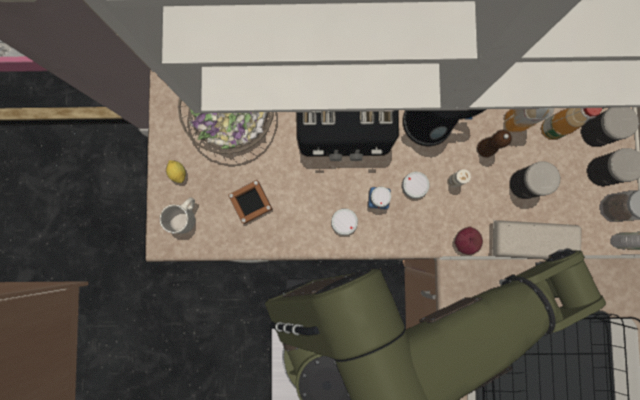

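View pics/wrist0.png

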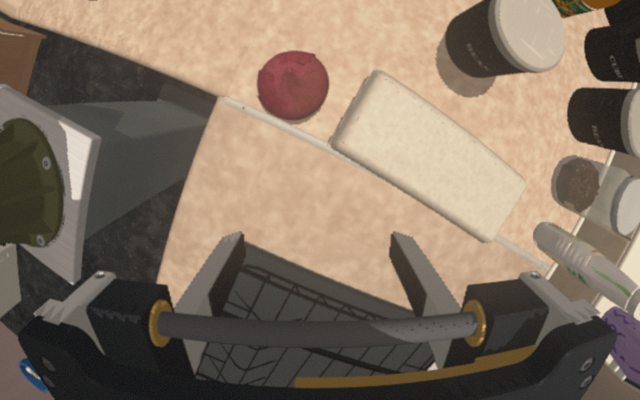

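Candidates in the top view are round steel caps at (344,221), (415,185) and (380,197). The one at (380,197) is the smallest and sits over a blue square body. I'll check it in a close crop.

Run:
```python
from h import *
t=cv2.imread("pics/top0.png"); s=cv2.imread("pics/scene0.png")
a=cv2.resize(t[165:245,320:440],None,fx=6,fy=6,interpolation=cv2.INTER_CUBIC)
cv2.imwrite("pics/c1.png",a)
b=cv2.resize(t[170:235,215:285],None,fx=7,fy=7,interpolation=cv2.INTER_CUBIC)
cv2.imwrite("pics/c2.png",b)
b=cv2.resize(s[155:245,325:410],None,fx=6,fy=6,interpolation=cv2.INTER_CUBIC)
cv2.imwrite("pics/c3.png",b)
```

```text
(no output)
```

View pics/c1.png

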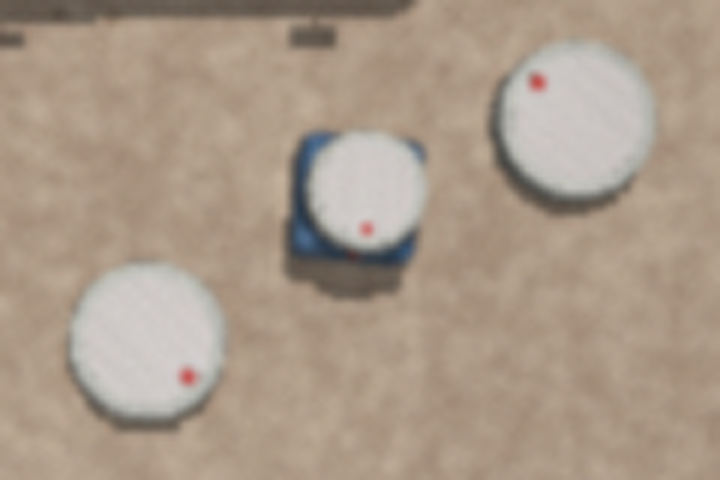

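View pics/c2.png

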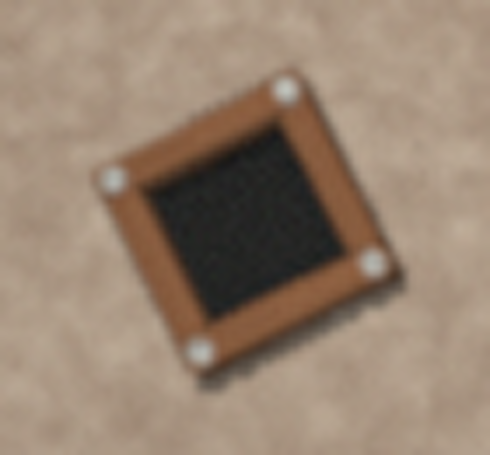

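View pics/c3.png

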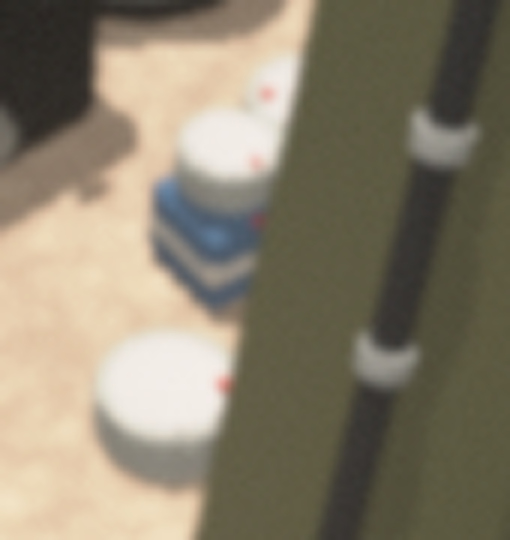

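The crops confirm it: the middle item is a blue square body with a small cap and red dot, and the other two are larger loose lids. The brace has light rivets in its corners. Next I'll measure.

Run:
```python
from h import *
c=dict(np.load("pics/top0.npz")); im=c["color"].astype(int); P=cloud(c)
hsv=cv2.cvtColor(c["color"],cv2.COLOR_RGB2HSV)
def win(m,u0,u1,v0,v1):
    o=np.zeros_like(m,dtype=np.uint8); o[v0:v1,u0:u1]=m[v0:v1,u0:u1]; return o
# cap: bright low-sat
m=win((hsv[...,1]<40)&(hsv[...,2]>140),360,400,180,216)
n,l,s,ce=cv2.connectedComponentsWithStats(m); i=1+np.argmax(s[1:,4])
cn=max(cv2.findContours((l==i).astype(np.uint8),0,1)[0],key=cv2.contourArea)
(e,r)=cv2.minEnclosingCircle(cn); print("cap",e,r,ce[i],s[i]); 
for h in (.09,): print(onplane(c,*e,h),onplane(c,*ce[i],h), "r m", r/c["fx"]*(1.48-h))
# depth cap
zz=P[...,2]; mm=win((zz>.082)&(zz<.098),365,395,184,212)>0; print("depth cap",mm.sum(),P[mm].mean(0))
# red dots
m=win((im[...,0]-im[...,1]>50)&(im[...,0]-im[...,2]>40),360,400,180,216)
n,l,s,ce2=cv2.connectedComponentsWithStats(m)
for k in range(1,n): print("dot",ce2[k],s[k,4],onplane(c,*ce2[k],.09),onplane(c,*ce2[k],.056))
# blue body
m=win((hsv[...,0]>95)&(hsv[...,0]<130)&(hsv[...,1]>90),355,405,175,222)
cn=np.vstack(cv2.findContours(m,0,1)[0]).reshape(-1,2)
W=np.array([onplane(c,*p,.056)[:2] for p in cn.astype(float)],np.float32)
print("jar rect",cv2.minAreaRect(W*1000), cv2.boxPoints(cv2.minAreaRect(W*1000)))
# brace
m=win((hsv[...,0]<14)&(hsv[...,1]>110)&(hsv[...,2]>60),215,285,172,232)
cn=max(cv2.findContours(m,0,1)[0],key=cv2.contourArea).reshape(-1,2)
W=np.array([onplane(c,*p,.034)[:2] for p in cn.astype(float)],np.float32)
print("brace outer",cv2.minAreaRect(W*1000))
m=win((hsv[...,2]<70),225,275,180,225)
n,l,s,ce2=cv2.connectedComponentsWithStats(m)
m=win((hsv[...,1]<60)&(hsv[...,2]>120),226,275,178,226)
n,l,s,ce2=cv2.connectedComponentsWithStats(m)
for k in range(1,n): print("rivet",ce2[k],s[k,4],onplane(c,*ce2[k],.034))
for (u,v) in ((250,190),(265,200)): print(P[v,u])
```

```text
cap (380.8235168457031, 196.0) 10.141839027404785 [380.96677741 195.71096346] [372 186  19  20 301]
[ 0.45955499 -0.16017423  0.09      ] [ 0.46037125 -0.16059622  0.09      ] r m 0.02858689186715669
depth cap 314 [ 0.4598059  -0.159199    0.09061122]
dot [380.66666667 202.66666667] 3 [ 0.44065205 -0.15931983  0.09      ] [ 0.44354261 -0.16329462  0.056     ]
jar rect ((448.06134033203125, -145.99388122558594), (69.87026977539062, 39.53008270263672), 36.66848373413086) [[ 408.23636 -151.00296]
 [ 431.8431  -182.7102 ]
 [ 487.88632 -140.9848 ]
 [ 464.27957 -109.27756]]
brace outer ((453.10797119140625, 219.2401885986328), (97.25540161132812, 95.43142700195312), 27.16378402709961)
rivet [227.31578947 180.78947368] 19 [0.51549041 0.28621734 0.034     ]
rivet [238.33333333 183.02721088] 147 [0.50842596 0.2534523  0.034     ]
rivet [267.74074074 185.79365079] 189 [0.49916406 0.166241   0.034     ]
rivet [255.38461538 182.38461538] 13 [0.50974955 0.20286368 0.034     ]
rivet [226.33333333 186.66666667] 3 [0.49798868 0.28901431 0.034     ]
rivet [230.61538462 195.38461538] 13 [0.47190426 0.27614159 0.034     ]
rivet [231.47186147 214.09090909] 231 [0.41650935 0.2732685  0.034     ]
rivet [272.22222222 202.62962963] 27 [0.44905274 0.15305006 0.034     ]
rivet [268.  207.2] 10 [0.43568153 0.16552316 0.034     ]
rivet [273.  209.5] 2 [0.42873202 0.15078966 0.034     ]
rivet [264.395 220.255] 200 [0.39733176 0.17616173 0.034     ]
rivet [242.8 220. ] 10 [0.39874949 0.23976359 0.034     ]
rivet [226.33333333 224.66666667] 3 [0.38553575 0.28822516 0.034     ]
[0.4900597  0.22244954 0.00938239]
[0.45711144 0.17441697 0.03358468]
```

Run:
```python
from h import *
c=dict(np.load("pics/top0.npz")); P=cloud(c); s=dict(np.load("pics/scene0.npz")); Q=cloud(s)
for nm,(x,y) in dict(jar=(.46,-.16),brace=(.453,.219)).items():
  for src,A in(("top",P),("scene",Q)):
    A=A.reshape(-1,3); d=np.hypot(A[:,0]-x,A[:,1]-y)
    for zl,zh in((.1,.2),(.2,.35),(.35,1.2)):
        k=(A[:,2]>zl)&(A[:,2]<zh)&(d<.3)&(A[:,0]>.25)
        if k.sum(): 
            B=A[k];dd=d[k]; j=np.argsort(dd)[::max(1,len(dd)//6)][:6]; print(nm,src,zl,np.round(np.c_[B[j],dd[j]],3).tolist())
o=ctrl.get_obs()
from scipy.spatial.transform import Rotation as Ro
R=Ro.from_euler('xyz',o["eef_rot"]).as_matrix(); print(R.round(3))
T=np.array([.459,-.16,.22])
print("shift",R.T@(T-o["ee_pos"])*1000)
```

```text
jar top 0.1 [[0.573, -0.155, 0.14, 0.113], [0.621, -0.127, 0.179, 0.164], [0.651, -0.141, 0.178, 0.192], [0.575, 0.024, 0.145, 0.217], [0.628, -0.316, 0.125, 0.229], [0.592, 0.051, 0.158, 0.248]]
jar top 0.2 [[0.648, -0.281, 0.201, 0.224], [0.641, -0.3, 0.219, 0.229], [0.666, -0.267, 0.234, 0.232], [0.644, -0.311, 0.246, 0.238], [0.659, -0.306, 0.249, 0.247], [0.644, -0.34, 0.224, 0.258]]
jar top 0.35 [[0.58, -0.171, 0.553, 0.121], [0.581, -0.248, 0.964, 0.15], [0.631, -0.159, 0.561, 0.171], [0.64, -0.072, 0.562, 0.2], [0.587, -0.35, 0.563, 0.228], [0.661, 0.012, 0.563, 0.264]]
jar scene 0.1 [[0.573, -0.154, 0.146, 0.113], [0.593, -0.064, 0.169, 0.164], [0.592, -0.002, 0.116, 0.206], [0.659, -0.267, 0.184, 0.226], [0.632, -0.334, 0.12, 0.245], [0.73, -0.181, 0.17, 0.271]]
jar scene 0.2 [[0.646, -0.279, 0.209, 0.221], [0.665, -0.265, 0.239, 0.231], [0.636, -0.317, 0.205, 0.236], [0.691, -0.236, 0.238, 0.244], [0.697, -0.254, 0.251, 0.255], [0.668, -0.338, 0.254, 0.274]]
jar scene 0.35 [[0.579, -0.164, 0.554, 0.119], [0.58, -0.071, 0.547, 0.149], [0.583, -0.028, 0.551, 0.18], [0.582, 0
[... 281 characters left out ...]
op 0.35 [[0.581, 0.221, 0.551, 0.128], [0.598, 0.236, 0.816, 0.146], [0.626, 0.212, 0.562, 0.174], [0.652, 0.212, 0.562, 0.199], [0.616, 0.066, 0.792, 0.224], [0.647, 0.048, 0.791, 0.259]]
brace scene 0.1 [[0.587, 0.26, 0.101, 0.14], [0.666, 0.279, 0.1, 0.222], [0.59, 0.024, 0.144, 0.238], [0.592, 0.006, 0.164, 0.254], [0.592, -0.014, 0.117, 0.271], [0.733, 0.276, 0.11, 0.286]]
brace scene 0.35 [[0.578, 0.228, 0.554, 0.126], [0.586, 0.253, 0.676, 0.137], [0.614, 0.165, 0.563, 0.17], [0.642, 0.144, 0.562, 0.203], [0.632, 0.066, 0.564, 0.235], [0.719, 0.253, 0.586, 0.268]]
[[-0.     0.897  0.441]
 [ 0.001  0.441 -0.897]
 [-1.     0.    -0.001]]
shift [ -54.59095668  341.35733178 -203.78680098]
```

Request:
servo_tool(motion=[-40,0,0,0,-55,50,-30,0,-55,100,-60,0,-55,150,-90,0,-55,200,-120,0,-55,250,-150,0,-55,300,-179,0,-55,341,-204,0,-55,341,-204,0,-55,341,-204,0], gripper=1)

```text
time_s: 1.4
ee_pos: [0.4584, -0.1604, 0.2205]
eef_rot: [-2.047, 1.57, 3.123]
force: [-0.6, -0.3, 0.6]
grip_width: 0.094
```

Run:
```python
from h import *
o=ctrl.get_obs(); print(o["time_s"],o["ee_pos"],o["eef_rot"],o["qpos"],o["joint_vel"].round(3))
for n in("wrist","top","scene"):
    c=cam(n); save(c,n+"1.png"); np.savez("pics/"+n+"1.npz",**c)
```

```text
1.4 [ 0.45836963 -0.16039154  0.22045581] [-2.04660996  1.57031246  3.12282477] [-4.11921351e-01  1.16033880e-01  1.61472627e+00 -1.87756062e-04
  1.41127946e+00  7.01859094e-01] [-0.023 -0.003  0.001  0.    -0.001  0.   ]
```

View pics/wrist1.png

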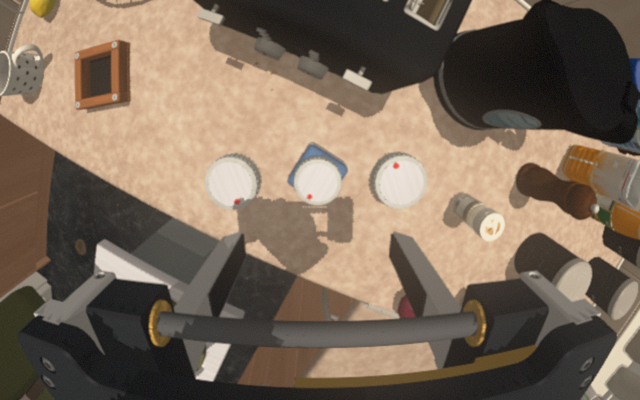

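View pics/scene1.png

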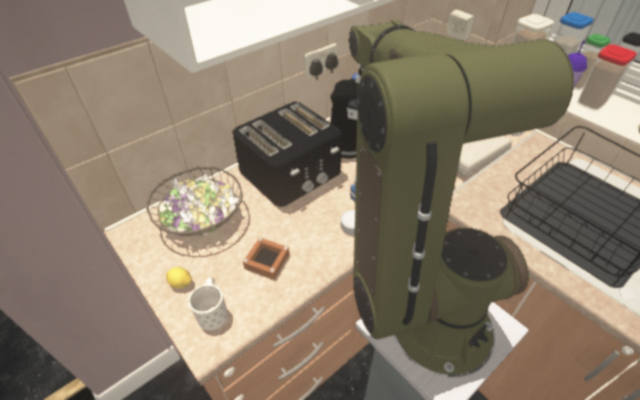

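The wrist view shows the capped jar at (317,180) with the blue body visible behind it, and its dot at (309,197). I'll refine from this view.

Run:
```python
from h import *
c=dict(np.load("pics/wrist1.npz")); im=c["color"].astype(int)
hsv=cv2.cvtColor(c["color"],cv2.COLOR_RGB2HSV)
b=c["color"][130:220,270:365,::-1]; cv2.imwrite("pics/c4.png",cv2.resize(b,None,fx=6,fy=6,interpolation=cv2.INTER_CUBIC))
b=c["color"][30:120,60:150,::-1]; cv2.imwrite("pics/c5.png",cv2.resize(b,None,fx=6,fy=6,interpolation=cv2.INTER_CUBIC))
def win(m,u0,u1,v0,v1):
    o=np.zeros_like(m,dtype=np.uint8); o[v0:v1,u0:u1]=m[v0:v1,u0:u1]; return o
m=win((hsv[...,1]<45)&(hsv[...,2]>150),285,350,150,210)
n,l,s,ce=cv2.connectedComponentsWithStats(m); i=1+np.argmax(s[1:,4])
cn=max(cv2.findContours((l==i).astype(np.uint8),0,1)[0],key=cv2.contourArea).reshape(-1,2)
W=np.array([onplane(c,*p,.09,True)[:2] for p in cn.astype(float)],np.float32)
print("cap",cv2.minEnclosingCircle(W*1000),s[i],ce[i],onplane(c,*ce[i],.09,True))
m=win((im[...,0]-im[...,1]>60)&(im[...,0]-im[...,2]>50),285,350,140,210)
n,l,s,ce2=cv2.connectedComponentsWithStats(m)
for k in range(1,n): print("dot",ce2[k],s[k,4],onplane(c,*ce2[k],.09,True),onplane(c,*ce2[k],.056,True))
print("depth",c["z_map"][180,317], -c["R"].T@c["t"], c["R"][2])
t=dict(np.load("pics/top1.npz")); P=cloud(t)
print(P[185,415],P[221,344])
```

```text
cap ((460.1139221191406, -159.9229278564453), 28.71984100341797) [ 293  157   49   48 1742] [317.41618829 180.79506315] [ 0.46070245 -0.15960685  0.09      ]
dot [309.19047619 196.14285714] 21 [ 0.4397484  -0.15911337  0.09      ] [ 0.43048096 -0.16267727  0.056     ]
depth 0.35715267 [ 0.53528651 -0.12237313  0.44050617] [-0.26043099 -0.12801449 -0.95696812]
[ 0.43274536 -0.1685734   0.56356511] [ 0.39274485 -0.05752318  0.03297945]
```

View pics/c4.png

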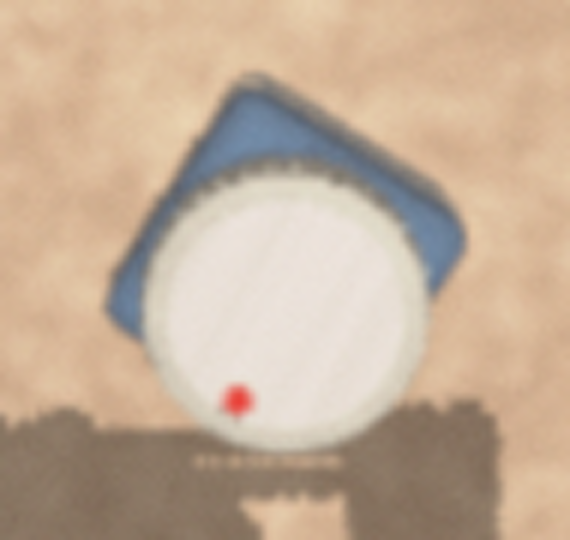

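View pics/c5.png

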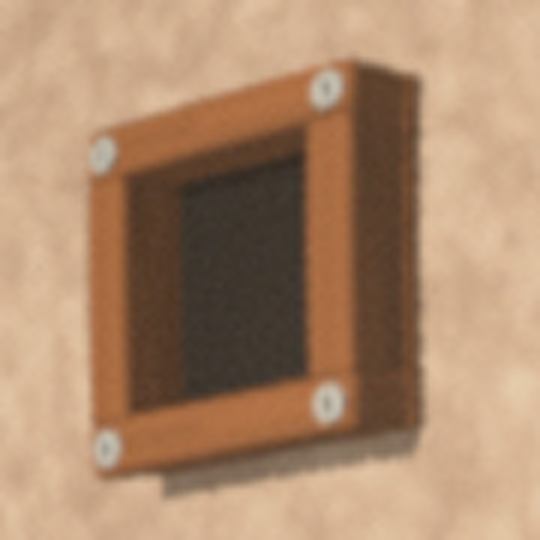

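Run:
```python
from h import *
c=dict(np.load("pics/wrist1.npz")); hsv=cv2.cvtColor(c["color"],cv2.COLOR_RGB2HSV)
m=np.zeros((400,640),np.uint8); k=(hsv[...,0]>95)&(hsv[...,0]<130)&(hsv[...,1]>80)&(hsv[...,2]>110); m[135:195,280:355]=k[135:195,280:355]
cn=np.vstack(cv2.findContours(m,0,1)[0]).reshape(-1,2).astype(float)
f=lambda u,v:(270+(u+.5)/6-.5,130+(v+.5)/6-.5)
A=[onplane(c,*f(*p),.056,True)[:2] for p in((112,290),(225,100),(275,100),(435,200))]
def ang(a,b): d=b-a; return np.degrees(np.arctan2(d[1],d[0]))
print("hand",ang(A[0],A[1]),ang(A[2],A[3]))
# line fits on contour
W=np.array([onplane(c,*p,.056,True)[:2] for p in cn])
u=(cn[:,0]-270+.5)*6; v=(cn[:,1]-130+.5)*6
l1=np.array([f(112,290),f(225,100)]); l2=np.array([f(275,100),f(435,200)])
for L in(l1,l2):
    d=(L[1]-L[0]); n=np.array([-d[1],d[0]])/np.hypot(*d); s=(cn-L[0])@d/(d@d)
    q=(abs((cn-L[0])@n)<2.5)&(s>.05)&(s<.95); vx,vy,x0,y0=cv2.fitLine(W[q].astype(np.float32)*1000,cv2.DIST_HUBER,0,.01,.01).ravel()
    print(q.sum(),np.degrees(np.arctan2(vy,vx)))
```

```text
hand -4.81693285676248 -95.89787928209138Traceback (most recent call last):
  File "<stdin>", line 15, in <module>
cv2.error: OpenCV(4.12.0) /io/opencv/modules/imgproc/src/linefit.cpp:50: error: (-215:Assertion failed) count > 0 in function 'fitLine2D_wods'
```

Request:
servo_tool(motion=[40,2,0,0,80,2,0,0,110,2,0,0,135,2,0,0,150,2,0,0,159,2,0,0,159,2,0,0,159,2,0,0], gripper=1)

```text
time_s: 2.55
ee_pos: [0.4608, -0.1595, 0.0624]
eef_rot: [0.694, 1.57, -0.42]
force: [-0.1, 0.1, 0.7]
grip_width: 0.0938
```

Request:
servo_tool(motion=[0,0,0,0,0,0,0,0,0,0,0,0,0,0,0,0,0,0,0,0,0,0,0,0,0,0,0,0,0,0,0,0], gripper=0.4, force=60)

```text
time_s: 3.55
ee_pos: [0.4604, -0.1592, 0.0616]
eef_rot: [-2.12, 1.571, 3.049]
force: [-0.2, -0.1, 0.8]
grip_width: 0.0374
```

Run:
```python
from h import *
print(ctrl.get_obs())
for n in("wrist","top","scene"):
    c=cam(n); save(c,n+"2.png"); np.savez("pics/"+n+"2.npz",**c)
```

```text
{'time_s': 3.55, 'qpos': array([-4.08170688e-01,  2.79679844e-01,  1.80839213e+00, -2.25562450e-05,
        1.05358065e+00,  7.05849875e-01]), 'joint_vel': array([-0.00080132, -0.00033875, -0.00105803,  0.00096121,  0.00084985,
        0.00021618]), 'tau': array([ 8.36567688e-04, -4.74825776e+01, -3.07832837e+01,  5.83199202e-02,
       -3.56282992e-02,  4.71943679e-05]), 'ee_pos': array([ 0.46042404, -0.15924485,  0.06163815]), 'eef_rot': array([-2.11980076,  1.57073323,  3.04937514]), 'force': array([-0.1650273 , -0.11281901,  0.82143023]), 'moment': array([ 0.02883188, -0.04322488, -0.00660848]), 'grip_width': 0.037444825646203855}
```

View pics/wrist2.png

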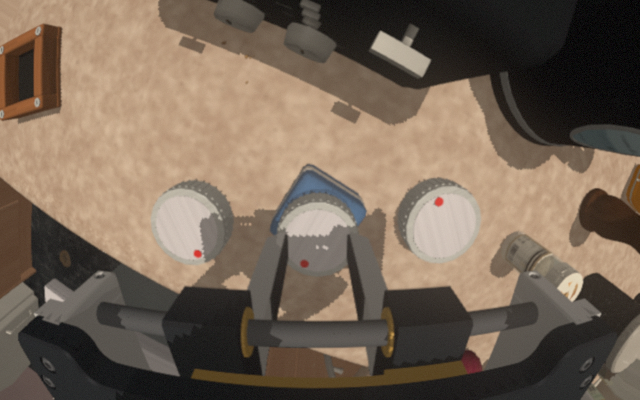

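Run:
```python
from h import *
b=cv2.imread("pics/wrist2.png")[150:300,220:420]; cv2.imwrite("pics/c6.png",cv2.resize(b,None,fx=4,fy=4,interpolation=cv2.INTER_CUBIC))
b=cv2.imread("pics/scene2.png")[150:260,310:440]; cv2.imwrite("pics/c7.png",cv2.resize(b,None,fx=5,fy=5,interpolation=cv2.INTER_CUBIC))
```

```text
(no output)
```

View pics/c6.png

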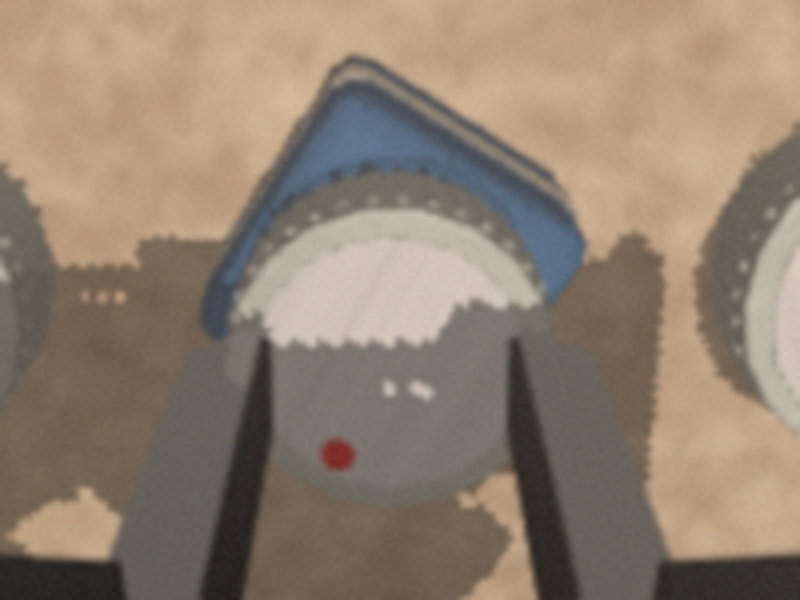

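View pics/c7.png

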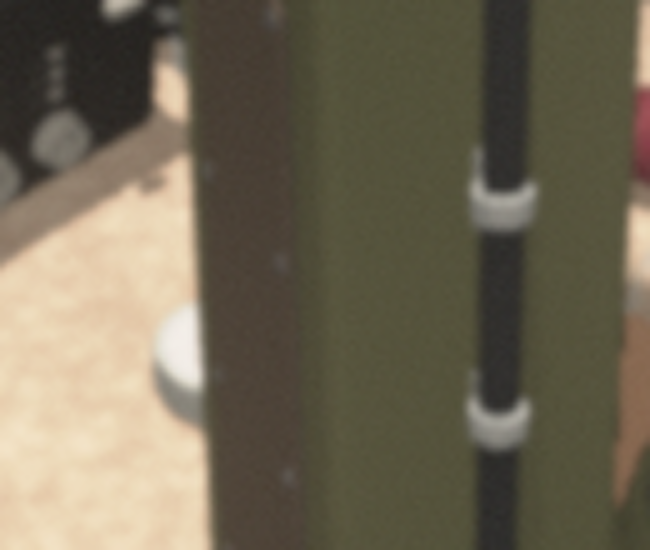

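Run:
```python
from h import *
c=dict(np.load("pics/wrist2.npz"))
def wp(u,v):
    o,d=ray(c,u,v,True); return o+d*c["z_map"][int(round(v)),int(round(u))]
from scipy.spatial.transform import Rotation as Ro
o=ctrl.get_obs(); R=Ro.from_euler('xyz',o["eef_rot"]).as_matrix()
for nm,(U,V) in dict(Ltip=(265-40,345),Ltip2=(262,350),Lfront=(230,370),Lmid=(180,450),Linner=(245,450),Rtip=(560,350),Rtip2=(520,345),Rinner=(525,450),Rmid=(590,470),cap=(340,310),capsh=(380,420),dot=(338,455),rim=(395,490),blue=(370,120)).items():
    p=wp(220+U/4,150+V/4); print(nm,p.round(4),"tool",(R.T@(p-o["ee_pos"])*1000).round(1))
```

```text
Ltip [ 0.4593 -0.1322  0.111 ] tool [-49.4  10.9 -24.8]
Ltip2 [ 0.4611 -0.1375  0.111 ] tool [-49.4  10.2 -19.2]
Lfront [ 0.4604 -0.1338  0.1207] tool [-59.   11.2 -22.8]
Lmid [ 0.461  -0.1303  0.1487] tool [-87.   13.2 -25.7]
Linner [ 0.4605 -0.1385  0.1409] tool [-79.3   9.2 -18.6]
Rtip [ 0.4824 -0.1765  0.1156] tool [-53.9  12.1  25.2]
Rtip2 [ 0.4792 -0.1719  0.1115] tool [-49.9  11.2  19.7]
Rinner [ 0.4743 -0.1726  0.1359] tool [-74.3   6.5  18.1]
Rmid [ 0.4834 -0.1742  0.1551] tool [-93.5  14.1  23.6]
cap [ 0.4651 -0.1479  0.0921] tool [-30.5   9.1  -8.1]
capsh [ 0.4508 -0.1623  0.0945] tool [-32.9 -10.   -1.5]
dot [ 0.4423 -0.1585  0.096 ] tool [-34.4 -16.   -8.7]
rim [ 0.4408 -0.17    0.0968] tool [-35.2 -22.4   1. ]
blue [ 0.4884 -0.1416  0.0565] tool [ 5.1 32.8 -3.5]
```

Run:
```python
from h import *
from scipy.spatial.transform import Rotation as Ro
for k,e,r,pts in((0,[.2425,-.4934,.1652],[3.06588,1.569946,1.95187],((230,240),(241,237),(238,250),(225,255),(210,280),(395,238),(402,250))),(1,[.45837,-.16039,.22046],[-2.04661,1.570312,3.12282],((230,240),(241,237),(238,250),(225,255),(395,238),(400,250)))):
    c=dict(np.load(f"pics/wrist{k}.npz")); R=Ro.from_euler('xyz',r).as_matrix()
    for u,v in pts:
        o,d=ray(c,u,v,True); p=o+d*c["z_map"][v,u]; print(k,(u,v),p.round(3),"tool",(R.T@(p-e)*1000).round(1))
b=cv2.imread("pics/wrist0.png")[215:345,140:500]; cv2.imwrite("pics/c8.png",cv2.resize(b,None,fx=2.2,fy=2.2,interpolation=cv2.INTER_CUBIC))
s=cv2.imread("pics/scene0.png");
```

```text
0 (230, 240) [ 0.233 -0.442  0.228] tool [-62.3  13.8 -50.1]
0 (241, 237) [ 0.233 -0.447  0.219] tool [-53.4  11.9 -45.7]
0 (238, 250) [ 0.231 -0.449  0.23 ] tool [-65.2   9.  -45.1]
0 (225, 255) [ 0.235 -0.445  0.249] tool [-83.4  14.9 -47.1]
0 (210, 280) [ 0.238 -0.445  0.277] tool [-112.1   17.4  -45.6]
0 (395, 238) [ 0.274 -0.53   0.22 ] tool [-55.2  12.   46.1]
0 (402, 250) [ 0.274 -0.529  0.239] tool [-73.4  13.   45.6]
1 (230, 240) [ 0.448 -0.109  0.282] tool [-62.   13.6 -50.2]
1 (241, 237) [ 0.448 -0.114  0.273] tool [-52.5  11.5 -46. ]
1 (238, 250) [ 0.446 -0.116  0.285] tool [-64.8   8.8 -45.1]
1 (225, 255) [ 0.452 -0.112  0.305] tool [-84.7  15.6 -46.6]
1 (395, 238) [ 0.489 -0.197  0.275] tool [-54.5  11.7  46.4]
1 (400, 250) [ 0.489 -0.195  0.293] tool [-72.6  12.5  44.8]
```

View pics/c8.png

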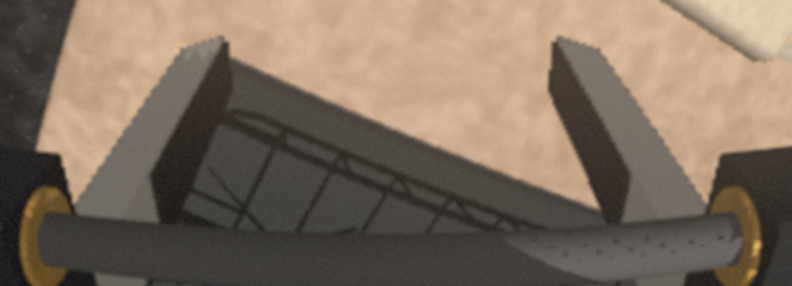

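The jaws closed on air. Wrist depth shows the real fingertips about 49 mm behind the reported TCP: tip at z≈0.111 against cap top at 0.092. That matches all three wrist images. I'll reopen and go 47 mm lower.

Request:
servo_tool(motion=[0,0,0,0,0,0,0,0,0,0,0,0,0,0,0,0,0,0,0,0,0,0,0,0], gripper=1)

```text
time_s: 4.45
ee_pos: [0.4605, -0.1592, 0.0616]
eef_rot: [0.862, 1.571, -0.252]
force: [0.4, -0.1, -0.1]
grip_width: 0.0926
```

Request:
servo_tool(motion=[12,0,0,0,24,0,0,0,36,0,0,0,43,0,0,0,47,0,0,0,47,0,0,0])

```text
time_s: 5.2
ee_pos: [0.4604, -0.1592, 0.0145]
eef_rot: [-2.363, 1.571, 2.806]
force: [0.0, 0.4, -0.2]
grip_width: 0.0941
```

Run:
```python
from h import *
o=ctrl.get_obs(); print(o["time_s"],o["ee_pos"],o["force"],o["grip_width"])
c=cam("wrist"); save(c,"wrist3.png"); np.savez("pics/wrist3.npz",**c)
b=c["color"][150:350,190:450,::-1]; cv2.imwrite("pics/c9.png",cv2.resize(b,None,fx=3,fy=3,interpolation=cv2.INTER_CUBIC))
```

```text
5.2 [ 0.46040756 -0.15922584  0.01451189] [ 0.03940786  0.42512072 -0.15307349] 0.09407583017245756
```

View pics/c9.png

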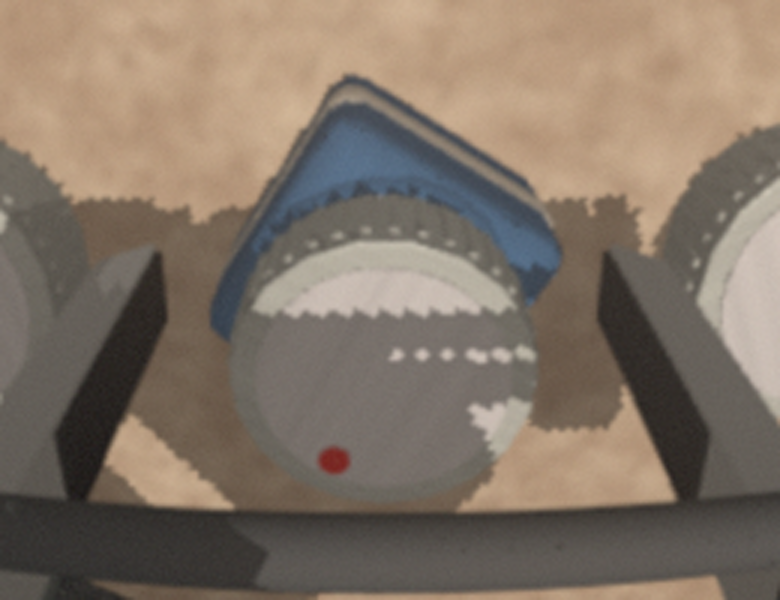

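The fingers now straddle the cap on both sides. Closing.

Request:
servo_tool(motion=[0,0,0,0,0,0,0,0,0,0,0,0,0,0,0,0,0,0,0,0,0,0,0,0], gripper=0.4, force=60)

```text
time_s: 6.0
ee_pos: [0.4608, -0.1588, 0.0162]
eef_rot: [1.593, 1.57, 0.479]
force: [-7.8, 8.5, 23.3]
grip_width: 0.0544
```

Run:
```python
from h import *
o=ctrl.get_obs(); print(o["time_s"],o["ee_pos"],o["force"],o["grip_width"])
c=cam("wrist"); save(c,"wrist4.png"); np.savez("pics/wrist4.npz",**c)
b=c["color"][150:350,190:450,::-1]; cv2.imwrite("pics/c10.png",cv2.resize(b,None,fx=3,fy=3,interpolation=cv2.INTER_CUBIC))
```

```text
6.0 [ 0.46081209 -0.15877295  0.01624799] [-7.81661627  8.48097803 23.31572973] 0.05444390737945805
```

View pics/c10.png

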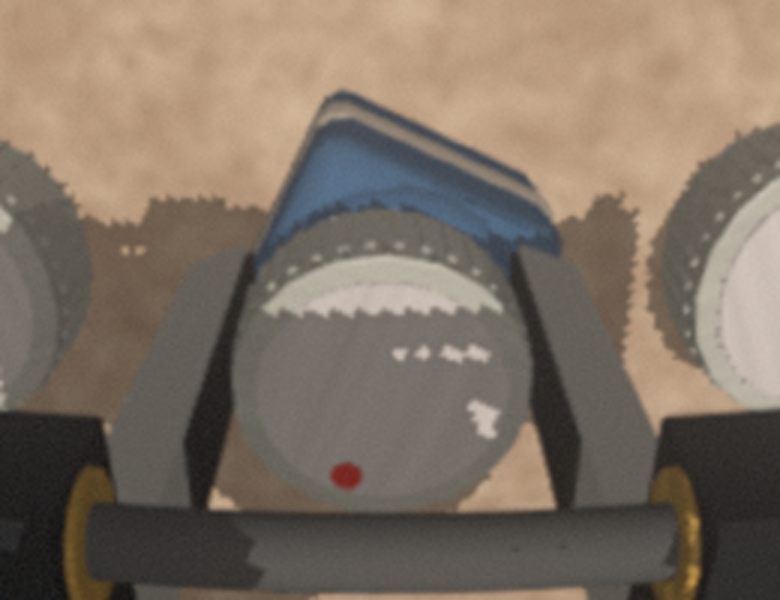

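Run:
```python
from h import *
from scipy.spatial.transform import Rotation as Ro
o=ctrl.get_obs(); R=Ro.from_euler('xyz',o["eef_rot"]).as_matrix()
print(o["moment"])
for k in (3,4):
    c=dict(np.load(f"pics/wrist{k}.npz"))
    def wp(u,v):
        oo,d=ray(c,u,v,True); return oo+d*c["z_map"][int(round(v)),int(round(u))]
    f=lambda U,V:(190+U/3,150+V/3)
    L=[]
    for U in range(270,500,8):
        for V in range(300,470,8):
            if ((U-380)/115)**2+((V-385)/95)**2<1: L.append(wp(*f(U,V)))
    L=np.array(L); L=L[np.isfinite(L).all(1)]
    A=np.c_[L[:,:2],np.ones(len(L))]; s,_,_,_=np.linalg.lstsq(A,L[:,2],rcond=None); s=s[:2].tolist()+[L[:,2].mean()]
    print(k,"cap plane slope",np.round(s,3),L.mean(0).round(4))
    for p in (((340,110),(450,200),(380,160)) if k==3 else ((340,130),(480,195),(380,170),(330,180))): print("body",p,wp(*f(*p)).round(4))
for nm,p in dict(L1=(225,262),L2=(247,258),R1=(525,258),R2=(560,265)).items():
    for dv in(0,6): q=wp(*f(p[0],p[1]+dv)); print(nm,dv,q.round(4),(R.T@(q-o["ee_pos"])*1000).round(1))
for n in ("top","scene"): save(cam(n),n+"4.png")
```

```text
[ 1.45207659  1.35961602 -0.06321363]
3 cap plane slope [0.077 0.042 0.097] [ 0.4617 -0.1582  0.097 ]
body (340, 110) [ 0.4903 -0.1348  0.0477]
body (450, 200) [ 0.4861 -0.1618  0.0593]
body (380, 160) [ 0.4866 -0.1459  0.0561]
4 cap plane slope [-0.202 -0.076  0.097] [ 0.4611 -0.1582  0.0971]
body (340, 130) [ 0.4866 -0.1363  0.0488]
body (480, 195) [ 0.4878 -0.1685  0.0527]
body (380, 170) [ 0.4843 -0.1468  0.0553]
body (330, 180) [ 0.4786 -0.1383  0.0578]
L1 0 [ 0.4572 -0.1258  0.0683] [-52.1  11.3 -31.2]
L1 6 [ 0.4577 -0.1261  0.0719] [-55.6  11.6 -30.7]
L2 0 [ 0.4576 -0.1296  0.0632] [-47.   10.  -27.6]
L2 6 [ 0.4583 -0.13    0.0672] [-51.   10.5 -27. ]
R1 0 [ 0.484  -0.1792  0.0673] [-51.1  11.8  28.6]
R1 6 [ 0.4835 -0.1791  0.0694] [-53.2  11.4  28.3]
R2 0 [ 0.4871 -0.1847  0.0719] [-55.7  12.2  34.9]
R2 6 [ 0.4869 -0.1841  0.075 ] [-58.7  12.3  34.3]
```

Run:
```python
from h import *
t=cv2.imread("pics/top4.png")[150:270,300:440]; s=cv2.imread("pics/scene4.png")[150:270,300:440]
cv2.imwrite("pics/c11.png",np.hstack([cv2.resize(t,(400,343)),cv2.resize(s,(400,343))]))
```

View pics/c11.png

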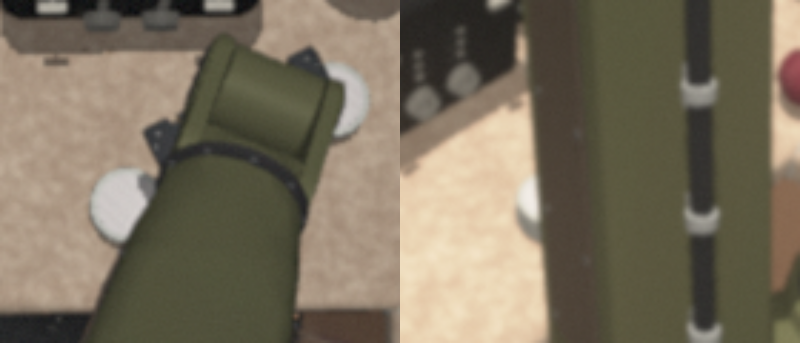

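View pics/wrist4.png

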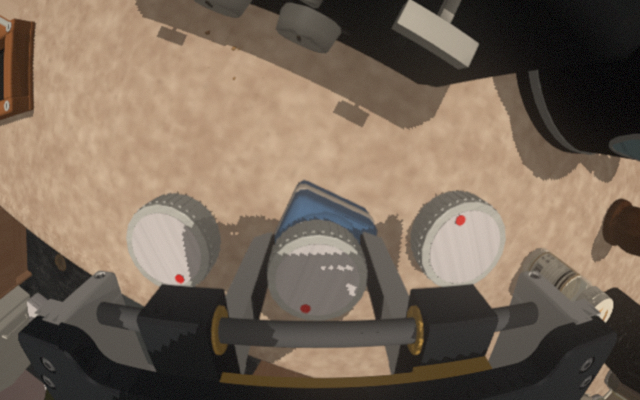

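I found a bug in my own code: for the fisheye I multiplied a unit ray by the optical-axis depth. I'll recompute the finger and cap positions.

```bash
cat >> h.py <<'E'
def wp(c,u,v):
    o,d=ray(c,u,v,True); return o+d/(c["R"][2]@d)*c["z_map"][int(round(v)),int(round(u))]
E
python3 - <<'E'
from h import *
from scipy.spatial.transform import Rotation as Ro
o=ctrl.get_obs()
ee={1:[.45837,-.16039,.22046],2:[.4604,-.1592,.0616],3:[.4604,-.1592,.0145],4:o["ee_pos"]}; R=Ro.from_euler('xyz',o["eef_rot"]).as_matrix()
g3=lambda U,V:(190+U/3,150+V/3)
g2=lambda U,V:(220+U/4,150+V/4)
for k,pts in {1:[(230,240),(240,238),(238,250),(395,238)],2:[g2(225,350),g2(262,350),g2(245,450),g2(520,345),g2(340,310),g2(370,120)],3:[g3(120,265),g3(157,255),g3(610,265)],4:[g3(225,264),g3(247,262),g3(525,260),g3(560,268),g3(215,400),g3(560,400)]}.items():
    c=dict(np.load(f"pics/wrist{k}.npz"))
    for u,v in pts:
        p=wp(c,u,v); print(k,(int(u),int(v)),p.round(4),"tool",(R.T@(p-ee[k])*1000).round(1))
for k in (3,4):
    c=dict(np.load(f"pics/wrist{k}.npz"))
    L=np.array([wp(c,*g3(U,V)) for U in range(270,500,8) for V in range(300,480,8) if ((U-380)/110)**2+((V-385)/90)**2<1])
    A=np.c_[L[:,:2]-L[:,:2].mean(0),np.ones(len(L))]; s=np.linalg.lstsq(A,L[:,2],rcond=None)[0]
    print(k,"cap slope",s.round(3),"centre sample",L.mean(0).round(4))
    for p in (((340,120),(450,200),(380,160)) if k==3 else ((340,140),(480,200),(380,170),(330,180))): print("body",wp(c,*g3(*p)).round(4))
E
```

```text
1 (230, 240) [ 0.4442 -0.1087  0.2745] tool [-54.1  10.1 -52.6]
1 (240, 238) [ 0.4455 -0.1136  0.2691] tool [-48.6   9.1 -47.7]
1 (238, 250) [ 0.4421 -0.1157  0.2779] tool [-57.5   5.2 -47.3]
1 (395, 238) [ 0.4875 -0.1999  0.2682] tool [-47.7   8.7  48.3]
2 (276, 237) [ 0.4592 -0.1324  0.1123] tool [-50.7  10.8 -24.6]
2 (285, 237) [ 0.4601 -0.1377  0.1088] tool [-47.2   9.3 -19.4]
2 (281, 262) [ 0.4583 -0.1389  0.137 ] tool [-75.4   7.2 -19.1]
2 (350, 236) [ 0.4784 -0.1726  0.1093] tool [-47.7  10.3  19.9]
2 (305, 227) [ 0.4647 -0.1481  0.0912] tool [-29.6   8.8  -8.1]
2 (312, 180) [ 0.4883 -0.1416  0.0561] tool [ 5.6 32.8 -3.5]
3 (230, 238) [ 0.4459 -0.107   0.0661] tool [-51.6  10.1 -53.3]
3 (242, 235) [ 0.4472 -0.1127  0.0574] tool [-42.9   8.7 -47.5]
3 (393, 238) [ 0.4891 -0.1974  0.0632] tool [-48.7   8.9  47. ]
4 (265, 238) [ 0.4554 -0.126   0.0656] tool [-49.4   9.7 -31.8]
4 (272, 237) [ 0.4563 -0.13    0.0622] tool [-46.    8.7 -27.8]
4 (365, 236) [ 0.4828 -0.1803  0.0649] tool [-48.7  10.3  29. ]
4 (376, 239) [ 0.4853 -0.1865  0.068 ] tool [-51.8   9.8  35.7]
4 (261, 283) [ 0.4515 -0.1326  0.1068] tool [-90.5   3.2 -27.6]
4 (376, 283) [ 0.4802 -0.18    0.1147] tool [-98.4   8.2  27.6]
3 cap slope [0.218 0.106 0.092] centre sample [ 0.4589 -0.1597  0.0921]
body [ 0.4899 -0.1353  0.0534]
body [ 0.4859 -0.162   0.0586]
body [ 0.4866 -0.146   0.056 ]
4 cap slope [-0.01   0.015  0.092] centre sample [ 0.4583 -0.1597  0.0921]
body [ 0.486  -0.1368  0.0535]
body [ 0.487  -0.1689  0.0534]
body [ 0.4843 -0.1468  0.0553]
body [ 0.4785 -0.1383  0.0575]
```

Run:
```python
from h import *
for k,(u0,v0,a,b) in {1:(317,182,16,15),2:(318,245,24,20),3:(317,281,28,24),4:(317,280,30,26)}.items():
    c=dict(np.load(f"pics/wrist{k}.npz"))
    P=[];T=[]
    for v in range(v0-b,v0+b+1):
        for u in range(u0-a,u0+a+1):
            if ((u-u0)/a)**2+((v-v0)/b)**2<1: P.append(wp(c,u,v))
    for v in range(60,140,5):
        for u in range(200,430,5):
            p=wp(c,u,v)
            if abs(p[2])<.01: T.append(p)
    for nm,L in(("cap",P),("table",T)):
        L=np.array(L); z=L[:,2]; L=L[abs(z-np.median(z))<.01]
        A=np.c_[L[:,:2]-L[:,:2].mean(0),np.ones(len(L))]; s=np.linalg.lstsq(A,L[:,2],rcond=None)[0]; print(k,nm,len(L),s.round(3),np.std(L[:,2]-A@s).round(4))
```

```text
1 cap 734 [0.004 0.002 0.092] 0.0008
1 table 603 [0.002 0.    0.001] 0.0009
2 cap 1489 [0.002 0.001 0.092] 0.0006
2 table 672 [-0.    -0.     0.001] 0.0007
3 cap 2087 [0.001 0.001 0.092] 0.0005
3 table 703 [0.002 0.    0.001] 0.0008
4 cap 2421 [-0.01   0.016  0.092] 0.0006
4 table 699 [-0.002 -0.001  0.001] 0.0007
```

Corrected: the cap is level at z≈0.091, and the fingertips really are about 47 mm behind the reported TCP. The 23 N upward force suggests the tips are touching the shoulder, so I'll regrip 5 mm higher.

Request:
servo_tool(motion=[0,0,0,0,0,0,0,0,0,0,0,0,-4,0,0,0,-6,0,0,0,-6,0,0,0], gripper=0.9)

```text
time_s: 6.9
ee_pos: [0.4605, -0.1592, 0.0207]
eef_rot: [0.856, 1.571, -0.258]
force: [0.2, -0.5, -0.1]
grip_width: 0.0847
```

Run:
```python
from h import *
o=ctrl.get_obs(); print(o["time_s"],o["ee_pos"],o["eef_rot"],o["force"],o["grip_width"])
c=cam("wrist"); save(c,"wrist5.png"); np.savez("pics/wrist5.npz",**c)
b=c["color"][150:350,190:450,::-1]; cv2.imwrite("pics/c12.png",cv2.resize(b,None,fx=3,fy=3,interpolation=cv2.INTER_CUBIC))
# cap circle by depth slab
P=[]
for v in range(230,330):
    for u in range(270,365):
        p=wp(c,u,v)
        if .086<p[2]<.098: P.append(p)
P=np.array(P); print(len(P),P.mean(0),cv2.minEnclosingCircle((P[:,:2]*1000).astype(np.float32)))
```

```text
6.9 [ 0.46047638 -0.15923382  0.02074323] [ 0.85559563  1.57064399 -0.25840024] [ 0.17291285 -0.46190635 -0.07116749] 0.08472036252902355
6658 [ 0.45967461 -0.15885737  0.0915133 ] ((457.5558776855469, -159.60475158691406), 28.727909088134766)
```

View pics/c12.png

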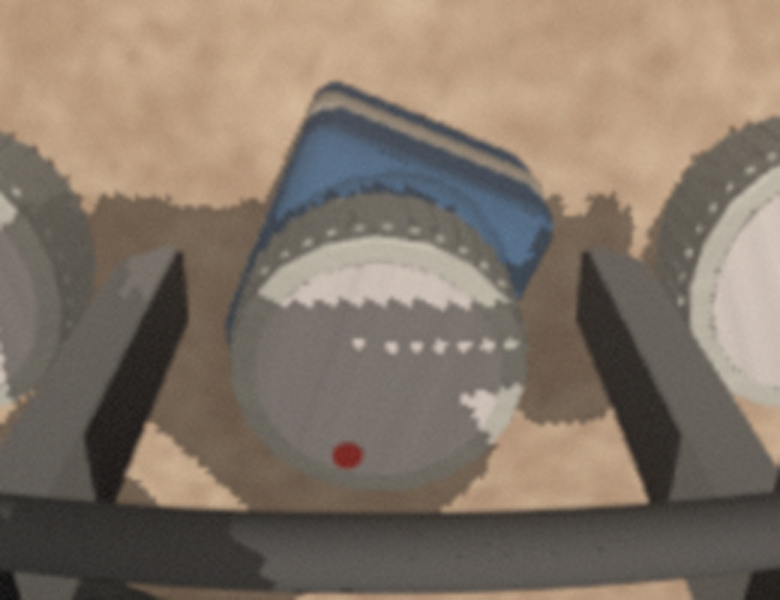

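Request:
servo_tool(motion=[0,0,0,0,0,0,0,0,0,0,0,0,0,0,0,0,0,0,0,0,0,0,0,0], gripper=0.4, force=60)

```text
time_s: 7.7
ee_pos: [0.4603, -0.1591, 0.0206]
eef_rot: [-2.725, 1.57, 2.444]
force: [-1.2, 2.0, 1.1]
grip_width: 0.0543
```

Run:
```python
from h import *
o=ctrl.get_obs(); print(o["time_s"],o["ee_pos"],o["eef_rot"],o["force"],o["moment"],o["grip_width"])
c=cam("wrist"); save(c,"wrist6.png"); np.savez("pics/wrist6.npz",**c)
b=c["color"][150:350,190:450,::-1]; cv2.imwrite("pics/c13.png",cv2.resize(b,None,fx=3,fy=3,interpolation=cv2.INTER_CUBIC))
```

```text
7.7 [ 0.46030993 -0.15908199  0.02057928] [-2.72489625  1.5703756   2.4443    ] [-1.2245789   2.02569887  1.06195318] [ 0.44401729  0.27699496 -0.0140018 ] 0.05430287393700434
```

View pics/c13.png

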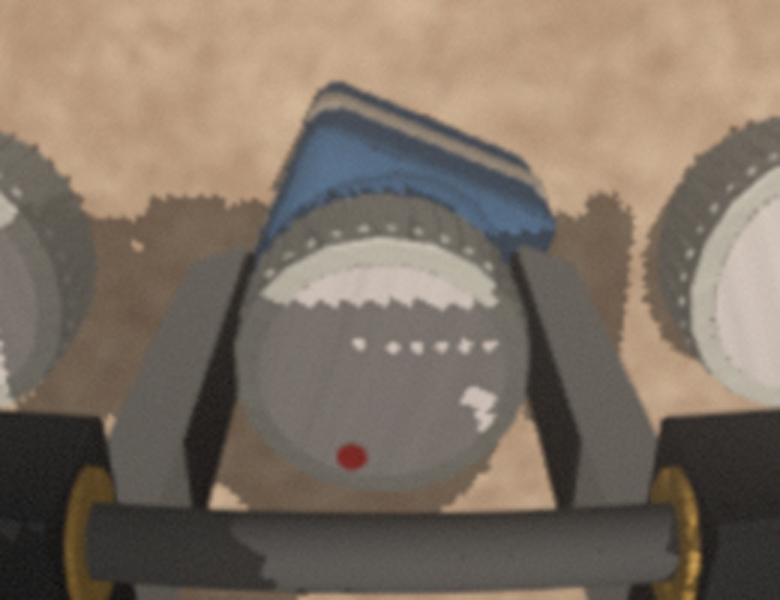

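```bash
cat >> h.py <<'E'
def jaryaw(c,u0,u1,v0,v1,zlo,zhi):
    P=[];px=[]
    for v in range(v0,v1):
        for u in range(u0,u1):
            p=wp(c,u,v)
            if zlo<p[2]<zhi: P.append(p);px.append((u,v))
    P=np.array(P); px=np.array(px)
    return P,px
def fitl(P):
    vx,vy,x,y=cv2.fitLine((P[:,:2]*1000).astype(np.float32),cv2.DIST_HUBER,0,.01,.01).ravel()
    return np.degrees(np.arctan2(vy,vx)),np.array([x,y])
E
python3 - <<'E'
from h import *
c=dict(np.load("pics/wrist6.npz"))
P,px=jaryaw(c,265,385,170,250,.012,.047)
print(len(P))
ap=px[:,0].min(),px[px[:,1].argmin()]
print(ap)
u=px[:,0]
for nm,m in(("R",u>308),("L",u<298)):
    if m.sum()>20: print(nm,m.sum(),fitl(P[m]))
# top face
Q,qx=jaryaw(c,265,385,170,250,.0535,.060)
r=cv2.minAreaRect((Q[:,:2]*1000).astype(np.float32)); print("top",len(Q),r)
R,rx=jaryaw(c,265,385,230,330,.086,.098); print(cv2.minEnclosingCircle((R[:,:2]*1000).astype(np.float32)))
E
```

```text
959
(np.int64(274), array([298, 178]))
R 717 (np.float32(-87.146164), array([ 488.62616, -161.99998], dtype=float32))
L 116 (np.float32(1.861778), array([ 476.68463, -130.41814], dtype=float32))
top 1394 ((479.5496826171875, -154.06524658203125), (30.548015594482422, 65.57027435302734), 29.046056747436523)
((464.210693359375, -161.7732696533203), 34.31666946411133)
```

Request:
servo_tool(motion=[-15,0,0,0,-40,0,0,0,-70,0,0,0,-90,0,0,0,-90,8,-17,-2,-90,25,-53,-5,-90,45,-96,-8,-90,65,-138,-11,-90,85,-181,-14,-90,105,-223,-17,-90,125,-266,-20,-90,142,-302,-22,-90,155,-330,-24,-90,162,-345,-25,-90,162,-345,-25,-90,162,-345,-25,-90,162,-345,-25])

```text
time_s: 9.88
ee_pos: [0.4537, 0.2211, 0.1106]
eef_rot: [-1.315, 1.571, -1.994]
force: [-0.3, -0.2, -6.2]
grip_width: 0.0541
```

Run:
```python
from h import *
o=ctrl.get_obs(); print(o["time_s"],o["ee_pos"],o["eef_rot"],o["qpos"],o["force"],o["moment"],o["grip_width"])
for n in("wrist","top","scene"):
    c=cam(n); save(c,n+"7.png"); np.savez(f"pics/{n}7.npz",**c)
```

```text
9.875 [0.45374623 0.2210756  0.11064076] [-1.31542748  1.57065317 -1.99431181] [ 3.80858461e-01  2.53897797e-01  1.71384385e+00 -1.07650753e-04
  1.17395414e+00  1.05978440e+00] [-0.28430774 -0.16356664 -6.15328402] [ 0.02784506 -0.0580884   0.05589088] 0.05410685504969309
```

View pics/wrist7.png

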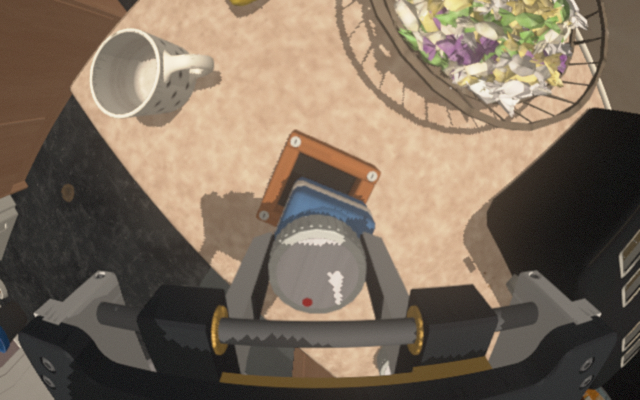

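View pics/scene7.png

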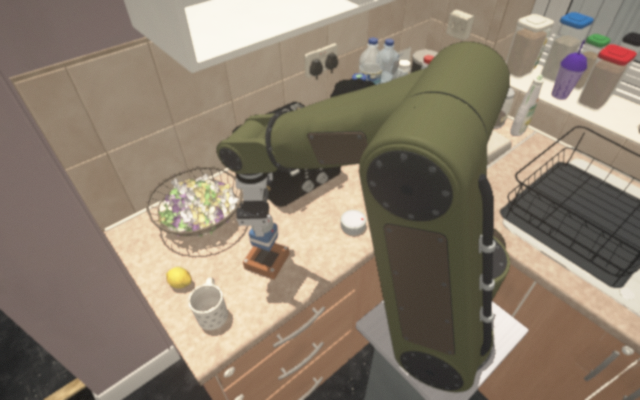

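The jar hangs from the grip just over the brace. In the wrist view the rivets are at (295,142), (372,176) and (263,215). Next I'll measure the jar's offset and yaw against the brace.

```bash
cat > m.py <<'E'
from h import *
import sys
from scipy.spatial.transform import Rotation as Ro
def rivets(c,box,fish=True):
    hsv=cv2.cvtColor(c["color"],cv2.COLOR_RGB2HSV); u0,u1,v0,v1=box
    m=np.zeros((400,640),np.uint8); k=(hsv[...,1]<60)&(hsv[...,2]>120); m[v0:v1,u0:u1]=k[v0:v1,u0:u1]
    n,l,s,ce=cv2.connectedComponentsWithStats(m)
    return [(ce[i].round(1).tolist(),int(s[i,4]),(onplane(c,*ce[i],.034,fish)*1000).round(1).tolist()) for i in range(1,n) if s[i,4]>12]
E
python3 - <<'E'
from m import *
c=dict(np.load("pics/wrist7.npz"))
for r in rivets(c,(250,390,125,225)): print(r)
lift=.09
P,px=jaryaw(c,270,385,175,245,.012+lift,.047+lift); u=px[:,0]; print(len(P),px[px[:,1].argmin()],u.min(),u.max())
for nm,m in(("R",u>308),("L",u<292)):
    if m.sum()>15: print(nm,m.sum(),fitl(P[m]))
L=[]
for v in range(255,300):
    for uu in range(285,350):
        p=wp(c,uu,v); L.append(p)
L=np.array(L); z=L[:,2]; L=L[abs(z-np.median(z))<.008]; A=np.c_[L[:,:2]-L[:,:2].mean(0),np.ones(len(L))]; print("cap",np.linalg.lstsq(A,L[:,2],rcond=None)[0].round(3))
# top-view check of rivets, initial
t=dict(np.load("pics/top0.npz")); 
for r in rivets(t,(226,277,180,225),False): print("top",r)
E
```

```text
([295.2, 141.4], 80, [471.7, 276.3, 34.0])
([371.6, 176.0], 71, [508.7, 202.9, 34.0])
([332.6, 195.6], 369, [466.1, 211.2, 34.0])
([263.6, 215.0], 46, [398.3, 239.4, 34.0])
([324.5, 220.9], 183, [443.0, 195.2, 34.0])
981 [298 178] 274 373
R 740 (np.float32(-62.220554), array([481.11343, 229.99608], dtype=float32))
L 66 (np.float32(27.97586), array([438.95657, 244.48792], dtype=float32))
cap [-0.004  0.006  0.182]
top ([227.5, 181.4], 15, [513.7, 285.6, 34.0])
top ([236.3, 184.8], 103, [503.1, 259.4, 34.0])
top ([255.4, 182.4], 13, [509.7, 202.9, 34.0])
top ([269.1, 187.2], 190, [495.0, 162.2, 34.0])
top ([230.6, 195.4], 13, [471.9, 276.1, 34.0])
top ([231.2, 213.7], 223, [417.7, 274.0, 34.0])
top ([273.3, 202.7], 40, [448.8, 149.9, 34.0])
top ([266.2, 219.5], 199, [399.5, 170.9, 34.0])
```

Run:
```python
from m import *
c=dict(np.load("pics/wrist7.npz"))
e=np.array([.45375,.22108,.11064]); R=Ro.from_euler('xyz',[-1.31542748,1.57065317,-1.99431181]).as_matrix(); print(R.round(3))
T=[]
for v in range(225,325):
    for u in range(265,372):
        p=wp(c,u,v)
        if abs(p[2]-.182)<.004: T.append(R.T@(p-e)*1000)
T=np.array(T)
for z0 in (-15,-10,-5,0,5,10,15):
    k=abs(T[:,2]-z0)<1; y=T[k,1]; h=np.sqrt(28**2-z0**2); print(z0,y.min().round(1),y.max().round(1),"mid",((y.min()+y.max())/2).round(1),"half",h.round(1))
# jar side extents along tool for L face
P,px=jaryaw(c,268,385,175,260,.10,.14)
J=(P-e)@R*1000; print(J[:,2].min(),J[:,2].max())
```

```text
[[-0.     0.628  0.778]
 [-0.     0.778 -0.628]
 [-1.    -0.     0.   ]]
-15 -26.0 20.8 mid -2.6 half 23.6
-10 -28.0 23.5 mid -2.3 half 26.2
-5 -30.6 24.4 mid -3.1 half 27.5
0 -30.0 25.3 mid -2.3 half 28.0
5 -30.3 24.8 mid -2.7 half 27.5
10 -28.2 23.7 mid -2.3 half 26.2
15 -26.6 20.9 mid -2.9 half 23.6
-33.96387434912003 39.289394412912806
```

Request:
servo_tool(motion=[0,2,-1,1,15,2,-1,1,35,2,-1,1,46,2,-1,1,50,2,-1,1,50,2,-1,1])

```text
time_s: 10.78
ee_pos: [0.4542, 0.2241, 0.0607]
eef_rot: [1.543, 1.571, 0.848]
force: [0.8, 0.4, -5.4]
grip_width: 0.0543
```

Run:
```python
from m import *
o=ctrl.get_obs(); print(o["time_s"],o["ee_pos"],o["force"],o["moment"])
for n in("wrist","scene"):
    c=cam(n); save(c,n+"8.png"); np.savez(f"pics/{n}8.npz",**c)
    b=c["color"][100:260,230:420,::-1] if n=="wrist" else c["color"][190:290,220:320,::-1]
    cv2.imwrite(f"pics/d8{n}.png",cv2.resize(b,None,fx=4,fy=3.75,interpolation=cv2.INTER_CUBIC) if n=="wrist" else cv2.resize(b,None,fx=5,fy=5,interpolation=cv2.INTER_CUBIC))
c=dict(np.load("pics/wrist8.npz"))
for r in rivets(c,(230,400,100,240)): print(r)
P,px=jaryaw(c,268,385,160,245,.012+.042,.047+.04); u=px[:,0]
for nm,m in(("R",u>308),("L",u<292)):
    if m.sum()>15: print(nm,m.sum(),fitl(P[m]))
```

```text
10.775 [0.45422822 0.22407843 0.06069356] [ 0.84196593  0.41527313 -5.42109084] [ 0.04376217 -0.03763501 -0.02872149]
([291.8, 151.5], 111, [471.7, 276.4, 34.0])
([330.6, 194.6], 311, [472.9, 228.5, 34.0])
([382.9, 191.1], 100, [508.6, 202.8, 34.0])
([316.7, 233.6], 625, [441.5, 209.0, 34.0])
R 723 (np.float32(-63.111595), array([481.7185 , 232.55644], dtype=float32))
L 66 (np.float32(26.987606), array([444.46106, 250.18166], dtype=float32))
```

View pics/d8wrist.png

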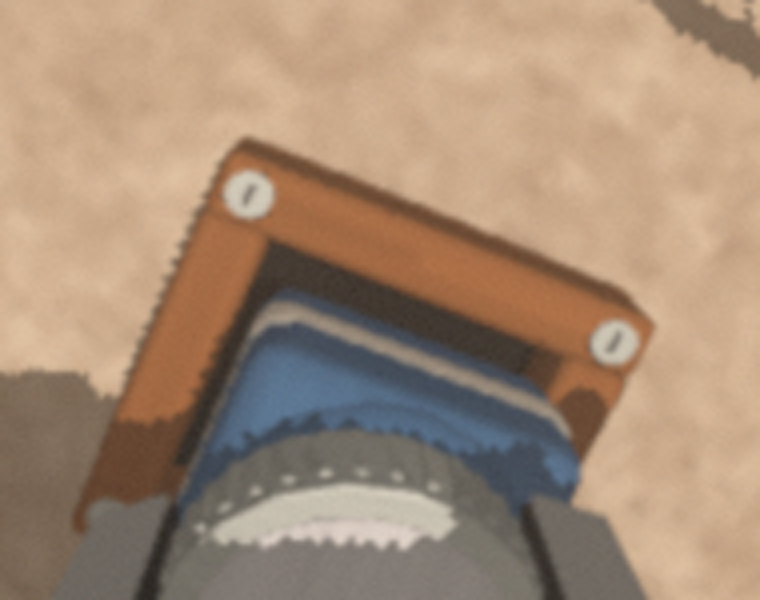

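View pics/d8scene.png

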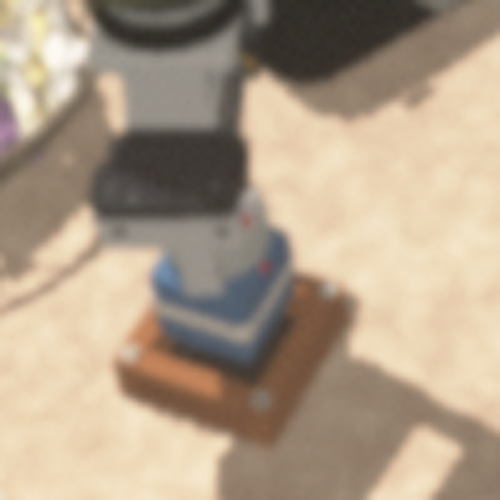

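Jar and brace agree to under 1 mm and about 0.2°. Lowering the rest of the way.

Request:
servo_tool(motion=[6,0,0,0,12,0,0,0,18,0,0,0,24,0,0,0,28,0,0,0,31,0,0,0,32,0,0,0,32,0,0,0])

```text
time_s: 11.88
ee_pos: [0.4542, 0.224, 0.0287]
eef_rot: [1.148, 1.571, 0.453]
force: [-0.8, -0.1, -5.9]
grip_width: 0.0538
```

Run:
```python
from m import *
o=ctrl.get_obs(); print(o["time_s"],o["ee_pos"],o["force"],o["moment"],o["qpos"])
for n in("wrist","scene"):
    c=cam(n); save(c,n+"9.png"); np.savez(f"pics/{n}9.npz",**c)
    b=c["color"][100:260,230:420,::-1] if n=="wrist" else c["color"][190:290,220:320,::-1]
    cv2.imwrite(f"pics/d9{n}.png",cv2.resize(b,None,fx=4,fy=3.75,interpolation=cv2.INTER_CUBIC) if n=="wrist" else cv2.resize(b,None,fx=5,fy=5,interpolation=cv2.INTER_CUBIC))
c=dict(np.load("pics/wrist9.npz"))
P,px=jaryaw(c,270,385,160,245,.05,.075); print("top z",np.median(P[:,2]),len(P))
A=np.c_[P[:,:2]-P[:,:2].mean(0),np.ones(len(P))]; print(np.linalg.lstsq(A,P[:,2],rcond=None)[0].round(3))
```

```text
11.875 [0.45421147 0.22404655 0.02874752] [-0.77568361 -0.09997519 -5.91188547] [-0.01252894  0.01437107  0.0281813 ] [3.85907991e-01 3.66597350e-01 1.78016560e+00 1.56704676e-05
 9.94633616e-01 1.08108193e+00]
top z 0.06406356997940271 2171
[-0.212 -0.167  0.063]
```

View pics/d9wrist.png

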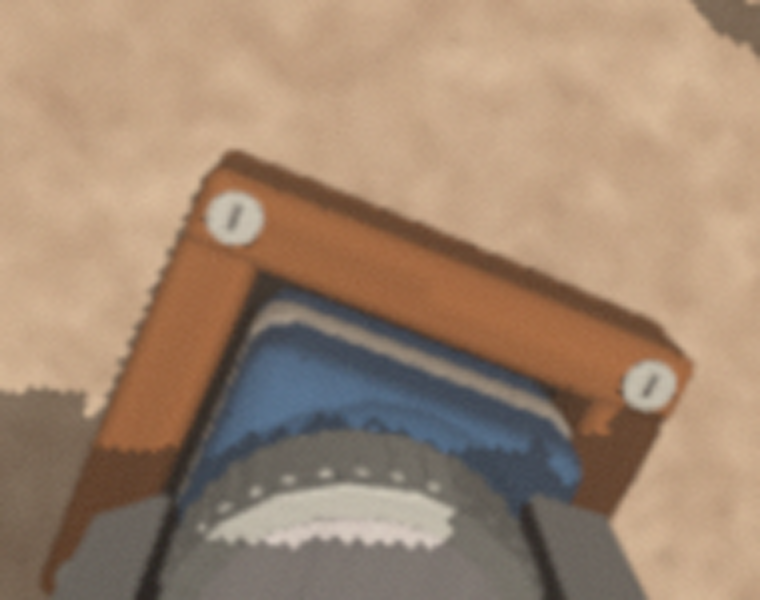

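View pics/d9scene.png

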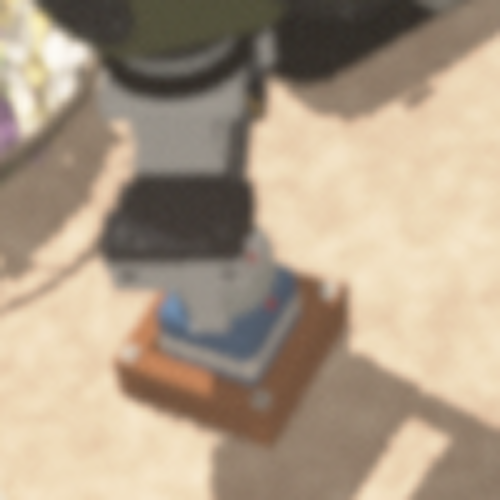

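Request:
servo_tool(motion=[1,0,0,0,2,0,0,0,2,0,0,0,2,0,0,0])

```text
time_s: 12.48
ee_pos: [0.4547, 0.2246, 0.0283]
eef_rot: [1.226, 1.569, 0.531]
force: [-7.2, -0.1, 15.7]
grip_width: 0.0547
```

Request:
servo_tool(motion=[0,0,0,-3,0,0,0,-6,0,0,-0.3,-10,-0.2,0,-0.6,-14,-0.3,-0.3,-0.8,-18,-0.4,-0.5,-1,-22,-0.5,-0.6,-1.1,-26,-0.5,-0.7,-1.2,-30,-0.5,-0.7,-1.2,-30])

```text
time_s: 13.6
ee_pos: [0.454, 0.2248, 0.0289]
eef_rot: [0.55, 1.567, 0.379]
force: [-3.7, -0.5, 14.2]
grip_width: 0.0541
```

Run:
```python
from m import *
o=ctrl.get_obs(); print(o["time_s"],o["ee_pos"],o["force"],o["moment"],o["grip_width"])
for n in("wrist","scene"):
    c=cam(n); save(c,n+"10.png"); np.savez(f"pics/{n}10.npz",**c)
b=cv2.imread("pics/wrist10.png")[140:330,200:440]; cv2.imwrite("pics/d10.png",cv2.resize(b,None,fx=3,fy=3,interpolation=cv2.INTER_CUBIC))
```

```text
13.6 [0.45395067 0.22475459 0.02894737] [-3.6727589  -0.49387814 14.20905808] [-0.31300849  0.49814986  0.02665594] 0.0541368611745936
```

View pics/d10.png

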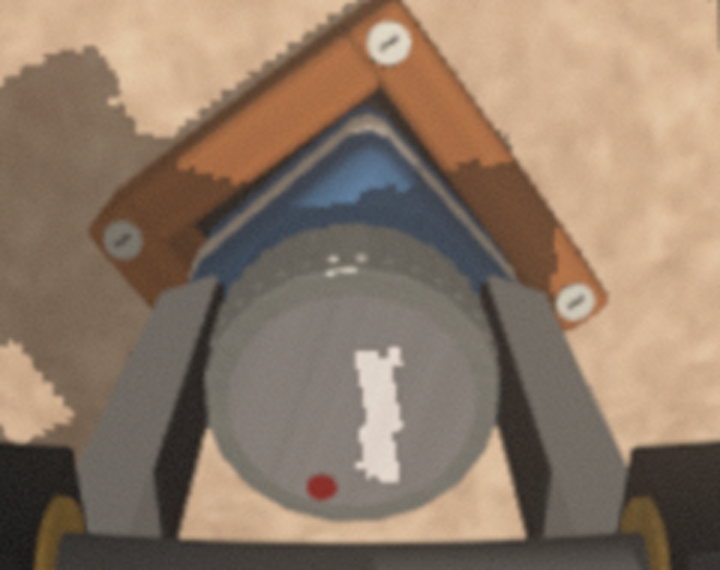

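No slip: the dot stays at (307,302) relative to the gripper, and the jar is held by the brace. Continuing.

Request:
servo_tool(motion=[0,0,0,-4,0,0,-0.3,-9,0,-0.2,-0.6,-14,0,-0.3,-0.8,-19,0,-0.5,-1,-24,0,-0.6,-1.1,-29,0,-0.7,-1.2,-33,0,-0.7,-1.2,-33])

```text
time_s: 14.7
ee_pos: [0.4536, 0.2247, 0.0297]
eef_rot: [-0.014, 1.565, 0.391]
force: [-1.9, 0.5, 16.9]
grip_width: 0.0545
```

Run:
```python
from m import *
o=ctrl.get_obs(); print(o["time_s"],o["ee_pos"],o["eef_rot"],o["qpos"],o["force"],o["moment"],o["grip_width"])
for n in("wrist","scene"):
    c=cam(n); save(c,n+"11.png"); np.savez(f"pics/{n}11.npz",**c)
b=cv2.imread("pics/wrist11.png")[140:330,200:440]; cv2.imwrite("pics/d11.png",cv2.resize(b,None,fx=3,fy=3,interpolation=cv2.INTER_CUBIC))
```

```text
14.7 [0.45360297 0.224687   0.02971177] [-0.01440536  1.56489442  0.39109695] [ 3.87532120e-01  3.61185380e-01  1.78517609e+00  2.51767605e-05
  9.89329310e-01 -1.79839554e-02] [-1.91395713  0.50040688 16.87771305] [-0.00253331  0.04832093  0.04573192] 0.054487967577924366
```

View pics/d11.png

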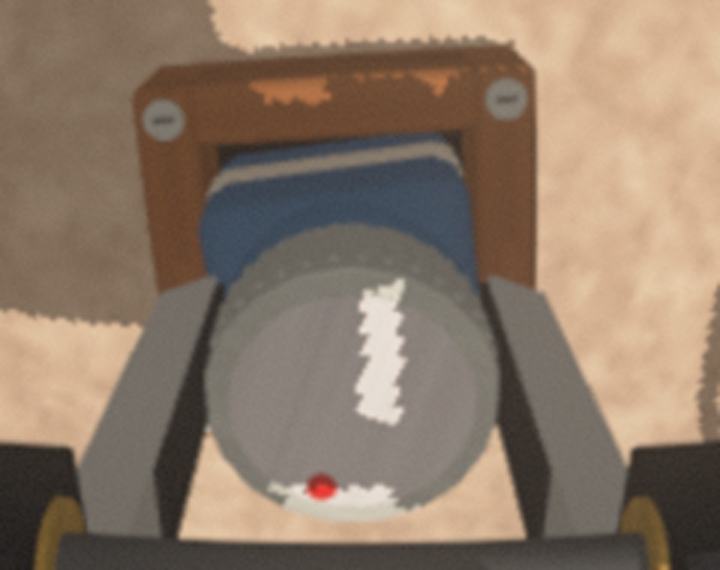

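Request:
servo_tool(motion=[-2,0,0,0,-5,0,0,0,-9,0,0,0,-13,0,0,0,-17,0,0,0,-21,0,0,0,-26,0,0,0,-31,0,0,0,-36,0,0,0,-41,0,0,0,-45,0,0,0,-47,0,0,0,-47,0,0,0,-47,0,0,0])

```text
time_s: 16.55
ee_pos: [0.4514, 0.2237, 0.074]
eef_rot: [-3.133, 1.571, -2.728]
force: [-0.9, 0.9, -0.1]
grip_width: 0.0542
```

Run:
```python
from m import *
o=ctrl.get_obs(); print(o["time_s"],o["ee_pos"],o["eef_rot"],o["force"],o["moment"],o["grip_width"])
for n in("wrist","scene","top"):
    c=cam(n); save(c,n+"12.png"); np.savez(f"pics/{n}12.npz",**c)
b=cv2.imread("pics/scene12.png")[170:290,200:330]; cv2.imwrite("pics/d12.png",cv2.resize(b,None,fx=4.5,fy=4.5,interpolation=cv2.INTER_CUBIC))
```

```text
16.55 [0.45137842 0.22373505 0.07399476] [-3.13270583  1.5705104  -2.72826351] [-0.86328979  0.9116619  -0.09387805] [-0.05296371 -0.10658128  0.02318319] 0.05420961505197427
```

View pics/wrist12.png

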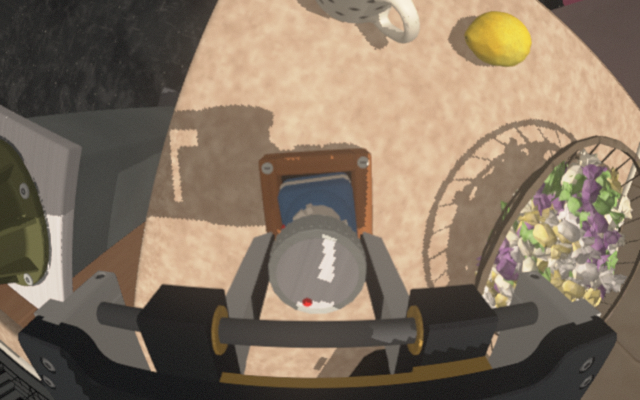

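View pics/d12.png

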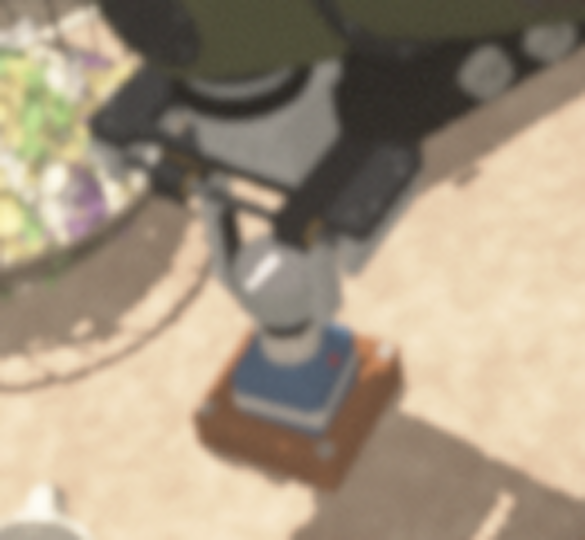

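The cap is off: the white neck is visible under the lifted cap and the jar is still in the brace. Final check of heights and offset.

Run:
```python
from m import *
c=dict(np.load("pics/wrist12.npz")); o=ctrl.get_obs(); e=o["ee_pos"]; R=Ro.from_euler('xyz',o["eef_rot"]).as_matrix()
L=np.array([wp(c,u,v) for v in range(250,296) for u in range(292,345)]); z=np.median(L[:,2]); L=L[abs(L[:,2]-z)<.008]
A=np.c_[L[:,:2]-L[:,:2].mean(0),np.ones(len(L))]; print("cap top",np.linalg.lstsq(A,L[:,2],rcond=None)[0].round(3))
T=np.array([p for v in range(220,320) for u in range(265,372) for p in [wp(c,u,v)] if abs(p[2]-z)<.004]); J=(T-e)@R*1000
k=abs(J[:,2])<12; y=(J[k,1].min()+J[k,1].max())/2; print("cap axis xy",(e+R@np.array([0,y/1000,0]))[:2].round(4))
P,px=jaryaw(c,275,362,165,215,.0575,.072)
print("jar top z",np.median(P[:,2]).round(4),len(P))
A=np.c_[P[:,:2]-P[:,:2].mean(0),np.ones(len(P))]
Q=P[abs(P[:,2]-.064)<.004]; A=np.c_[Q[:,:2]-Q[:,:2].mean(0),np.ones(len(Q))]; print("slope",np.linalg.lstsq(A,Q[:,2],rcond=None)[0].round(3))
# neck: depth between
N=np.array([p for v in range(185,230) for u in range(285,360) for p in [wp(c,u,v)] if .07<p[2]<.10]); print("neck pts",len(N), N.mean(0) if len(N) else '')
for r in rivets(c,(250,385,140,240)): print(r)
```

```text
cap top [-0.009 -0.001  0.145]
cap axis xy [0.4526 0.2207]
jar top z 0.0652 1876
slope [ 0.052 -0.094  0.064]
neck pts 761 [0.4490511  0.23586626 0.07758471]
([362.6, 161.9], 73, [472.2, 276.3, 34.0])
([266.8, 167.7], 71, [398.6, 239.4, 34.0])
([315.0, 179.5], 151, [440.9, 246.0, 34.0])
([315.8, 211.8], 354, [453.0, 219.2, 34.0])
([345.2, 222.2], 13, [481.3, 220.5, 34.0])
([317.3, 235.1], 483, [463.1, 199.0, 34.0])
([260.0, 236.2], 30, [415.1, 176.7, 34.0])
([371.3, 236.8], 75, [509.9, 216.7, 34.0])
```

Run:
```python
from m import *
c=dict(np.load("pics/wrist12.npz")); im=c["color"][150:260,240:400,::-1]; cv2.imwrite("pics/d13.png",cv2.resize(im,None,fx=5,fy=5,interpolation=cv2.INTER_CUBIC))
D=np.array([[wp(c,u,v)[2]*1000 for u in range(280,358,6)] for v in range(172,232,4)]); print(D.round(0).astype(int))
P=np.array([p for v in range(192,206) for u in range(288,352) for p in [wp(c,u,v)] if abs(p[2]-.064)<.003])
A=np.c_[P[:,:2]-P[:,:2].mean(0),np.ones(len(P))]; print(len(P),np.linalg.lstsq(A,P[:,2],rcond=None)[0].round(3))
```

```text
[[ 34  35  35  34  33  34  33  34  31   9  24  10  18]
 [ 16   9   9   9   9  23  27  29  34  37  39  39  16]
 [ 19  10  27  31  36  39  43  46  47  49  51  53  16]
 [ 23  44  47  49  53  54  58  58  61  61  63  63  15]
 [ 45  55  59  60  61  62  62  63  63  64  64  64  60]
 [ 60  63  64  64  63  67  66  67  66  65  65  65  61]
 [ 63  65  64  65  68  68  69  70  69  68  66  65  62]
 [ 63  66  64  67  69  70  71  71  69  69  68  64  64]
 [ 63  65  67  69  71  81  71  73  71  70  70  67  64]
 [ 62  65  67  71  73  89  78  77  73  72  71  68  62]
 [ 59  66  70  86  85  88  90  90  84  78  71  69  64]
 [ 34  67  70  88 124 126 125 124 125  89  72  69  66]
 [ 36  67  71 125 129 133 133 130 132 127  81  84  66]
 [ 35  67 125 131 135 138 138 136 137 132 128 122  67]
 [ 35 131 134 140 141 142 143 145 143 142 136 133  66]]
390 [-0.007  0.004  0.065]
```

View pics/d13.png

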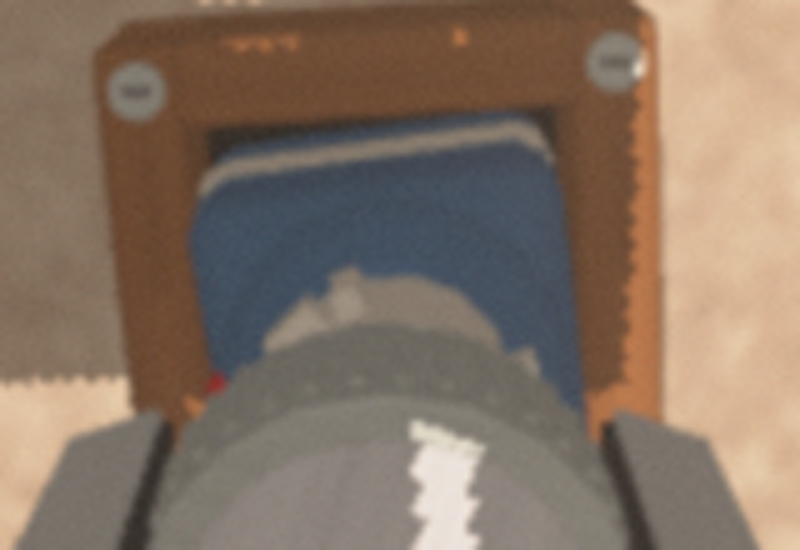

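Run:
```python
from h import *
o=ctrl.get_obs(); print(o["time_s"],o["ee_pos"],o["force"],o["grip_width"]); print(ctrl.hand_in())
```

```text
16.7 [0.45136374 0.2237384  0.07398754] [-0.11812609  0.11794005 -0.32524731] 0.054053865988379524
the job is handed in; nothing more can be done
None
```

I carried the closed jar by its cap into the brace and turned the cap about 63° anticlockwise; by estimate that is 57–61° relative to the jar, which turned about 6° with it before the well stopped it. I then lifted the cap straight up and handed in at 16.7 s, still gripping it at 54 mm jaw opening. No verdict was reported.

**Last checks**
- **Cap:** level within about 0.01 rad. Its lower edge is about 29 mm above the mouth, and its axis is about 1 mm from the brace centre.
- **Jar:** body top edge at about 64 mm, so it is down on the well floor. A wide fit over the top gave a slope of about 0.1. I put that down to the coned shoulder and body edges, because a central patch showed no tilt (under 0.01 rad). I did not measure how well the jar is centred in the well after lifting the cap.
- **Other things:** I only handled the jar and cap, and nothing showed contact with the mug, spice jar, onion or lemon. I did not measure their final positions.

**What went wrong on the way**
- **Closed on air:** the first grasp missed because the real fingertips lie about 47 mm behind the reported TCP, which disagrees with the description.
- **Regrip:** the next grasp pressed on the jar's shoulder with about 23 N and turned the jar about 8°. I reopened, regripped 6 mm higher and measured the jar's yaw again.
- **My code:** I used the fisheye depth wrongly at first, which briefly made the jar look tilted. I fixed it before moving on.

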